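# Air-dry a sanitised lid: load the post, set the metering valve, open the air

### The arm

A 6-joint arm with a two-finger parallel gripper is mounted at the origin on a cart in front of the work surface, level with it; the furniture and walls round the work are solid. World frame = base frame: x ahead of the robot, y to its left, z up, the work surface at z = 0. Lengths are in mm, angles in rad, forces in N, time in s.
With the tool pointing down it reaches from about 350 to 775 mm from the base axis. Payload 7.3 kg.
Tool frame: the origin (TCP) lies at the very end of the fingers, on their centre line; the grasp point (between the pads) lies 19 mm behind it; z points along the fingers, y is the line along which they close (so a half turn about z gives the same grasp; the last joint's range is limited). The gripper opens to 92 mm and grips with 3 to 60 N. Pads are 19 mm wide; open, the fingers measure 130 mm over their backs; the gripper's body (75 mm by 190 mm) begins 47 mm behind the grasp point.
Start: joints at [-1.455, 0.342, 1.524, -0, 1.275, -0.146], TCP at [135.902, -507.127, 204.241] pointing down, gripper open.
Joint ranges: [-2.53, 2.53], [-0.77, 2.02], [0.04, 2.7], [-1, 4.14], [0.28, 2.66], [-3.11, 3.11]. Speed limits (rad/s): [2.57, 2.57, 3.14, 3.14, 3.14, 3.14].

### API

Orientations are given as [roll, pitch, yaw] about the fixed x, y, z axes, in that order (R = Rz(yaw) Ry(pitch) Rx(roll)).
In Python, from plant import get_obs, optics, ticket, finder gives the robot as it stands.
- The arm moves only by the tool send_rows, never from a script. Its arguments are lists of equal length, an entry for each row: "offset": the shift along the tool's x, y, z scaled (see below), a list of three; "delta_rot": the turn, a rotation vector about the tool's x, y, z scaled (see below), a list of three. In form: {"offset": [[dx, dy, dz], ...], "delta_rot": [[rx, ry, rz], ...]}. A call has 1 to 8 rows; each row is the pose to reach, as a shift and turn from the pose commanded when the call began, along the tool's axes at that moment, turning the shorter way round; what a row does not reach only later rows make up. The controller multiplies each number of a shift by 120 mm and each number of a turn by 360 degrees. A row lasts 1/8 s, in which the tool goes at most 62.5 mm and 10.7 degrees, less where a joint would pass 70% of its speed; a pose out of reach is approached as far as the arm can. A call with a number of a shift or a turn outside -1 to 1 is refused whole. A call with a gripper value outside its range is refused whole. "grip" is the opening, from 0 (shut) to 1 (fully open), set as the call begins (left out, the last holds). The fingers move at their own pace and stop on an object; the grip force is fixed at half the most. Time passes only in rows, so rows that repeat a pose let the fingers close. It gives the time, the measured TCP pose, the force, the opening and the grip force at its end, in the units of the state.
- get_obs(): the state, without advancing time (a new reading comes with each control period).
- optics.capture(name): name is "side" or "top" or "wrist"; returns the picture (420x560x3 uint8, red, green, blue); there is no depth.
- optics.get_calibration(name): a dict with "fx", "fy", "cx", "cy" (pixels), "world_from_camera" (4x4, takes a point from camera to world coordinates). Camera axes: x right, y down, z forward; pixel columns grow to the right and rows downward; lengths in mm; the calibration is good to about 2 mm. A picture is of the moment at which its call begins: read the wrist's pose just before it. get_calibration takes no time and is no camera call; for the wrist camera it gives the pose at the moment of the call.
- ticket.close_job(): hands the job in; it is judged then, once.
Trained networks look in the newest picture that a camera, given by its name, has taken for a name from the list of things; names that differ only in an ending like _2 or _b are one class to them, and where a whole thing is asked for, a point or a joint stands for the part that bears it (a point fixed in the world has none). Each returns a list of dicts, best first, with "confidence" (0 to 1); they miss things now and then, are a little off and sometimes report something else, mostly with a low value. They report only what shows in the picture. A call takes as long as a camera call. They do not tell look-alikes from the thing itself.
- finder.boxes_of(target, camera): "box" ([left, top, right, bottom] in pixels, round what is visible of it).
- finder.silhouettes(target, camera): "region" (420x560 bool, what is visible of it) and "box" ([left, top, right, bottom] in pixels, round what is visible of it).
- finder.pinpoint(target, camera): "uv" ([column, row] in pixels: a listed point, or the origin of a listed thing).
The state is a dict: "time": time; "joint_positions": joint angles; "dq": joint speeds; "tau": joint torques, N m; "tool_pos": TCP position; "tcp_rot": TCP orientation; "contact_force": force on the tool from outside, world axes, zero at the start; "moment": the same for the moment, N m; "grip_width": finger opening in mm; "finger_force": force on a finger pad.
Only numpy, scipy, OpenCV 4.12 (cv2) and the standard library are available. Lean on these libraries where they do the work, as an engineer would, in place of code of your own. Each camera call takes 0.05 s, during which the arm holds its last target. There are 200 camera calls.

### The job

Take the bamboo lid out of the sloping drip tray, set it down flat with its metal liner still facing up, centred on the round steel drying post, and swing the air nozzle over the middle of it. Then turn the black handle of the metering valve until its white pointer line stands at the green marker on the scale, and only after that open the red-handled shut-off cock fully, so that no full blast hits the light lid. Leave the black cap in the tray and do not push the filled balm tins about.

Things in the scene. Friction and masses are not known exactly. Their poses are not given: they have to be found in the camera images.
- lid: bamboo screw lid, a 70 mm disc 17 mm high, metal liner facing up, 24 g; solid for grasping (take it across its 70 mm rim). Origin: centre of its underside, z out through the liner side. It starts in one of the two bays of the drip tray, lying on the sloping floor against the front lip.
- black_cap: black ribbed plastic screw cap, 70 mm diameter, 17 mm high, in the other bay of the drip tray; stays there. Origin: centre of its underside, z along its axis.
- drip_tray: fixed steel drip tray, 240 mm wide inside, two bays side by side along y (centres y = +-58 mm) with a 5 mm high ridge between. Origin at table level under it; x horizontal, the way the floor rises, z up. Floor slopes 25 degrees, low at the front: front edge at x = -58, z = 42 mm, 115 mm deep along the slope. Side walls stand 13 mm above the floor, front lip 10 mm, rear wall 20 mm.
- post_top (a point): centre of the flat top of the drying post, 52 mm above the table; head 60 mm across, 5 mm thick on a thin stem: the lid overhangs 5 mm all round. Axes of the station: x to its rear, y left, z up. In this frame (mm): nozzle arm pivot (5, 88), metering handle (-28, 153, 74), cock pivot (5, 226, 51); brass pipe, 28 mm over its fittings, along y at x 5, z 26.
- nozzle_arm (a joint): angle of the swinging nozzle arm about its upright pivot, rad: 0 = nozzle exactly over the centre of the drying post; positive = swung towards the front (clockwise from above). Range -0.35 to 1.75, no catch at 0: it stays where it is left. Starts swung to the front.
- nozzle_tip (a point): mouth of the brass nozzle that points down from the end of the arm, 88 mm from the pivot axis and 83 mm above the table. Its x axis points outwards along the arm.
- nozzle_knob (a point): middle of the black grip knob on the end of the arm above the nozzle: upright cylinder, 17 mm diameter, 25 mm of it graspable, top 140 mm above the table. This point is 126 mm above the table and 88 mm from the pivot axis. The knob is fixed to the arm.
- metering (a joint): opening angle of the metering valve, rad: 0 = shut (pointer to the station's right), grows counterclockwise seen along the stem from in front; range -0.02 to 1.65, stays where it is left.
- metering_grip (a point): middle of the metering valve's black bar handle, on the stem axis, which leans 35 degrees from vertical to the station's front. z = stem axis, out of the valve, up and frontwards; x along the bar to its end with the white pointer line; y across the bar. Bar 50 mm long, 11 wide, 22 high (+-11 about this point); the white scale face, 72 mm across, lies 18.5 mm below along z.
- set_marker (a joint): angle at which the green marker stands on the scale, rad, counted exactly like joint metering: the valve is set when both are equal.
- marker_tip (a point): green marker clipped on the rim of the scale, 36 mm from the stem axis, 3 mm high; x points outwards from the stem axis through the marker.
- cock (a joint): angle of the shut-off cock's lever, rad: 0 = closed, lever across the pipe, pointing to the station's front; 1.571 = fully open at its stop, lever along the pipe, pointing to the station's left (clockwise from above). Stays where it is left.
- lever_push (a point): point in the middle of the red lever sleeve near its end, 66 mm from the lever's pivot axis and 103 mm above the table. Sleeve 60 mm long (from 26 to 86 mm from the pivot), 13 mm wide, 14 mm high. x points along the lever towards the pivot.
- cock_pivot (a point): point on the upright pivot axis of the shut-off cock's lever, 103 mm above the table, at lever height.
- tin_a: open filled balm tin in a bamboo sleeve, 70 mm diameter, 31 mm high, to the right of the drying station. Origin: centre of its underside.
- tin_b: open filled balm tin, 70 mm diameter, 31 mm high, behind the drying station. Origin: centre of its underside.
There are look-alikes about, which are no part of the job. Of the things like the lid, leave any that is pink; of the rest the larger one is meant.

How it is judged (in metres and radians):
On the way, in this order (a step that is already met when the one before it is completed fails the run):
1. the lid lies flat, liner up, centred on the drying post and is let go (horizontal distance between lid and post_top below 0.01 m and z of lid in the frame of post_top between -0.003 and 0.005 m and angle between lid's own z axis and vertical below 0.09 rad and contact force between lid and the fingers below 0.05 N), for 0.2 s.
2. the nozzle stands over the middle of the lid (horizontal distance between nozzle_tip and lid below 0.014 m and horizontal distance between lid and post_top below 0.01 m and z of lid in the frame of post_top between -0.003 and 0.005 m and angle between lid's own z axis and vertical below 0.09 rad), for 0.2 s.
3. the metering valve's pointer stands at the green marker (all of step 2 and angle between the x axis of metering_grip and the x axis of marker_tip, either way round below 0.07 rad), for 0.2 s.
4. the shut-off cock is fully open (value of joint cock above 1.45 rad and angle between the x axis of metering_grip and the x axis of marker_tip, either way round below 0.07 rad), for 0.2 s.
At the end, for the whole second after the job is handed in: Lid at rest on the post, liner up, flat within 5 deg, within 10 mm of its centre; nozzle mouth within 14 mm of the lid's centre seen from above; metering handle within 0.07 rad of the green marker; cock open beyond 1.45 rad; valves and arm still (all of step 2 and all of step 4 and linear speed of lid below 0.02 m/s and velocity of joint metering between -0.05 and 0.05 rad/s and velocity of joint cock between -0.05 and 0.05 rad/s and velocity of joint nozzle_arm between -0.05 and 0.05 rad/s); the robot touches nothing.
It fails at once if the shut-off cock is opened before the metering valve is set to the marker (value of joint cock above 0.3 rad and not (angle between the x axis of metering_grip and the x axis of marker_tip, either way round below 0.12 rad)).
It fails at once if the black cap is taken out or pushed about (distance of black_cap from where it was at the start of the episode above 0.03 m).
It fails at once if a filled balm tin is pushed or tipped (distance of any of tin_a, tin_b from where it was at the start of the episode above 0.02 m or angle between any of tin_a, tin_b's own z axis and vertical above 0.2 rad).
It also fails if it takes over 72 s, if anything falls off the work surface, if the arm or the gripper's body presses on something with over 40 N, if the wrist force passes 120 N, or if a joint passes its speed limit or range.

## Working session

There is one attempt and no reset: what is moved stays moved. The work goes in short steps, Python scripts to look and compute and a tool call to move; the robot and the scene stay as the last step left them, time stands still between calls to the robot, and variables do not carry over. Pictures are saved under pics/ and viewed, at most 10 in all, crops included, and the job is handed in when it is done.

Besides the shell and the picture viewer there is one more tool, called after "Request:" by a JSON object that holds its "method" and its "body", one argument or row to a line. send_rows: Moves the arm, as the interface text tells. Its arguments: {"type":"object","properties":{"offset":{"type":"array"},"delta_rot":{"type":"array"},"grip":{"type":"number"}},"required":["offset","delta_rot"]}

```bash
mkdir -p pics
cat > h.py <<'E'
import numpy as np, cv2
from scipy.spatial.transform import Rotation as R
from plant import get_obs, optics, ticket, finder
def cal(n):
    c=optics.get_calibration(n); return c
def ray(c,uv):
    T=np.array(c["world_from_camera"]); d=np.array([(uv[0]-c["cx"])/c["fx"],(uv[1]-c["cy"])/c["fy"],1.])
    d=T[:3,:3]@d; return T[:3,3],d/np.linalg.norm(d)
def onz(c,uv,z):
    o,d=ray(c,uv); return o+d*(z-o[2])/d[2]
def tri(rs):
    A=np.zeros((3,3));b=np.zeros(3)
    for o,d in rs:
        P=np.eye(3)-np.outer(d,d);A+=P;b+=P@o
    x=np.linalg.solve(A,b); return x,[np.linalg.norm((np.eye(3)-np.outer(d,d))@(x-o)) for o,d in rs]
def proj(c,p):
    T=np.linalg.inv(np.array(c["world_from_camera"]));q=T[:3,:3]@np.array(p)+T[:3,3]
    return np.array([c["fx"]*q[0]/q[2]+c["cx"],c["fy"]*q[1]/q[2]+c["cy"]])
def shot(n,f=None):
    c=cal(n);im=optics.capture(n)
    if f: cv2.imwrite("pics/"+f,im[:,:,::-1])
    return c,im
def move(p,Rm):
    """offset & rotvec units from current commanded pose (approx measured)"""
    o=get_obs();R0=R.from_euler('xyz',o["tcp_rot"])
    d=R0.inv().apply(np.array(p)-o["tool_pos"])/120
    r=(R0.inv()*Rm).as_rotvec()/(2*np.pi)
    return np.round(d,4),np.round(r,4)
E
python3 - <<'E'
from h import *
print(get_obs())
names=["lid","black_cap","drip_tray","post_top","nozzle_tip","nozzle_knob","metering_grip","marker_tip","lever_push","cock_pivot","tin_a","tin_b"]
for n in ["side","top"]:
    c,im=shot(n,n+"0.png"); print(n,c["fx"],np.round(np.array(c["world_from_camera"]),3).tolist())
    for t in names:
        print(t,[(np.round(r["uv"],1).tolist(),round(r["confidence"],2)) for r in finder.pinpoint(t,n)][:4])
E
```

```text
{'time': 0.0, 'joint_positions': array([-1.45496435e+00,  3.42716908e-01,  1.52498539e+00,  5.61489549e-06,
        1.27543040e+00, -1.46040357e-01]), 'dq': array([-1.35188103e-03,  1.71658727e-03,  2.81711336e-05, -7.38317510e-05,
       -1.60905982e-03,  6.88215685e-04]), 'tau': array([ 6.86977401e-04, -4.31245637e+01, -2.44225341e+01,  7.18239974e-02,
        5.59992052e-02, -1.03805205e-04]), 'tool_pos': array([ 135.86878992, -506.66187934,  203.55906174]), 'tcp_rot': array([-3.14006979e+00, -2.29421609e-04,  2.61870522e-01]), 'contact_force': array([-0.16074446, -0.10114689, -1.24223102]), 'moment': array([-0.00631089, -0.02039968,  0.01450058]), 'finger_force': 0.0, 'grip_width': 91.88137492746063}
side 431.24270492803424 [[-0.995, -0.033, 0.092, 436.987], [-0.096, 0.476, -0.874, 1061.275], [-0.015, -0.879, -0.477, 738.393], [0.0, 0.0, 0.0, 1.0]]
lid [([297.0, 313.7], 0.8), ([336.2, 327.0], 0.69), ([235.5, 333.7], 0.59)]
black_cap [([309.9, 356.1], 0.81)]
drip_tray [([291.8, 358.0], 0.66)]
post_top [([310.4, 187.8], 0.88), ([328.3, 180.6], 0.55)]
nozzle_tip [([327.6, 188.8], 0.
[... 326 characters left out ...]
023, -0.988, 0.155, 342.466], [-1.0, -0.023, 0.001, -88.694], [0.003, -0.155, -0.988, 1463.5], [0.0, 0.0, 0.0, 1.0]]
lid [([171.2, 230.2], 0.89), ([172.7, 193.0], 0.69), ([182.6, 258.3], 0.49)]
black_cap [([136.9, 238.3], 0.75)]
drip_tray [([156.4, 229.7], 0.62)]
post_top [([373.2, 238.4], 0.63)]
nozzle_tip [([353.9, 255.6], 0.43)]
nozzle_knob [([353.4, 255.0], 0.54), ([411.5, 247.1], 0.35)]
metering_grip [([334.4, 227.3], 0.54)]
marker_tip []
lever_push [([137.1, 235.6], 0.45), ([309.2, 228.0], 0.41), ([352.1, 249.4], 0.22)]
cock_pivot [([317.2, 213.4], 0.4), ([330.8, 178.4], 0.26)]
tin_a [([408.9, 248.5], 0.69), ([332.6, 178.4], 0.68)]
tin_b [([408.9, 248.5], 0.69), ([332.6, 178.4], 0.68)]
```

```bash
python3 -c "
import cv2,numpy as np
a=cv2.imread('pics/side0.png');b=cv2.imread('pics/top0.png')
print(a.shape)"
```

```text
(420, 560, 3)
```

Run:
```python
import cv2
a=cv2.imread('pics/side0.png')[140:400,170:400];b=cv2.imread('pics/top0.png')[150:290,100:440]
cv2.imwrite('pics/sc.png',cv2.resize(a,None,fx=2.3,fy=2.3,interpolation=3)); cv2.imwrite('pics/tc.png',cv2.resize(b,None,fx=2.35,fy=2.35,interpolation=3))
```

```text
(no output)
```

View pics/sc.png

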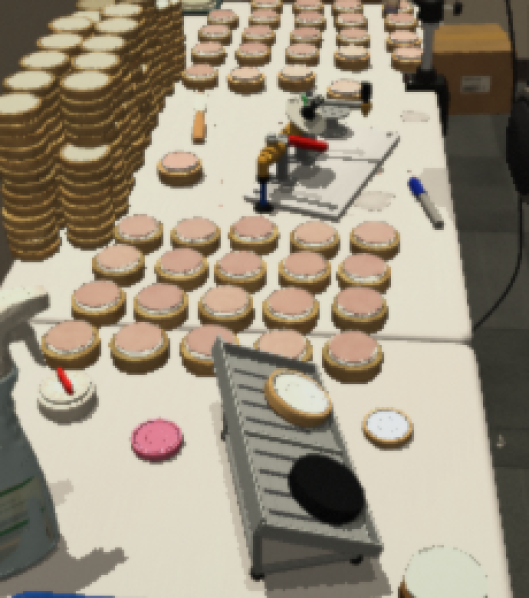

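View pics/tc.png

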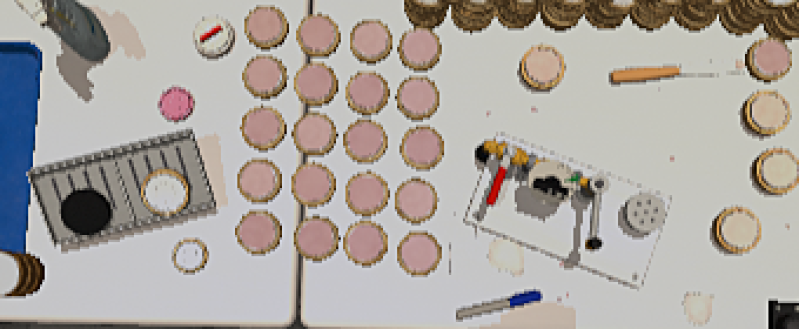

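The lid is in the tray bay at crop (165,192), nearer the station. The black cap is in the other bay at (87,212). The station's post is at (642,213), and the knob, with the arm swung to the front, is at (594,242). The red lever is at (497,185). Next I'll get coarse positions and a wrist view.

Run:
```python
from h import *
cs,ct=cal("side"),cal("top")
for n,a,b in [("lid",(297,313.7),(171.2,230.2)),("cap",(309.9,356.1),(136.9,238.3)),("post",(310.4,187.8),(373.2,238.4)),("knob",(329.7,180.5),(353.4,255)),("tray",(291.8,358),(156.4,229.7)),("tina",(318.2,184.7),(408.9,248.5)),("tinb",(246.4,218.3),(332.6,178.4))]:
    x,e=tri([ray(cs,a),ray(ct,b)]);print(n,x.round(),np.round(e,1),onz(ct,b,52).round())
print(onz(ct,(137.1,235.6),0))
c=cal("wrist");o=get_obs();T=np.array(c["world_from_camera"]);R0=R.from_euler('xyz',o["tcp_rot"]).as_matrix()
print(c["fx"],c["cx"],"cam in tool",(R0.T@(T[:3,3]-o["tool_pos"])).round(1),(R0.T@T[:3,:3]).round(3).tolist())
c,im=shot("wrist","w0.png")
names=["lid","post_top","nozzle_tip","nozzle_knob","metering_grip","marker_tip","lever_push","cock_pivot","tin_a"]
for t in names:
    print(t,[(np.round(r["uv"],1).tolist(),round(r["confidence"],2),onz(c,r["uv"],52).round().tolist()) for r in finder.pinpoint(t,"wrist")][:4])
```

```text
lid [485. 293.  62.] [0.1 0.1] [486. 296.  52.]
cap [452. 414.  57.] [1.7 1.7] [454. 416.  52.]
post [ 477. -422.   52.] [3.9 3.9] [ 473. -422.   52.]
knob [ 411. -339.  121.] [0.9 0.9] [ 413. -352.   52.]
tray [492. 366.  -4.] [0.1 0.1] [487. 349.  52.]
tina [ 449. -565.    1.] [4.8 4.8] [ 440. -548.   52.]
tinb [ 705. -286.  -13.] [0.9 0.9] [ 688. -278.   52.]
[468.45949125 434.49013186   0.        ]
366.18898902141194 281.5844553126278 cam in tool [  78.3   -0.2 -180.2] [[-0.001, -0.958, -0.287], [1.0, -0.001, -0.001], [0.001, -0.287, 0.958]]
lid []
post_top []
nozzle_tip []
nozzle_knob []
metering_grip []
marker_tip []
lever_push []
cock_pivot []
tin_a []
```

View pics/w0.png

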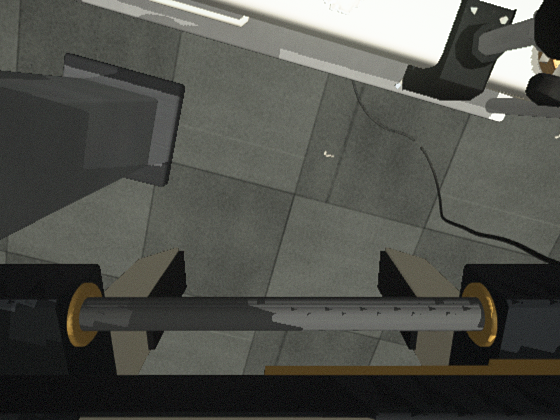

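Request:
{"method": "send_rows", "body": {
  "offset": [
    [0.4,-0.13,-0.15],
    [0.82,-0.25,-0.3],
    [0.82,-0.25,-0.3]
  ],
  "delta_rot": [
    [0,0,0],
    [0,0,0],
    [0,0,0]
  ]
}}

```text
time: 2.17
tool_pos: [225.8, -451.8, 241.8]
tcp_rot: [3.139, -0.001, 0.266]
contact_force: [0.5, 0.2, 0.2]
grip_width: 91.3
finger_force: 0.0
```

Request:
{"method": "send_rows", "body": {
  "offset": [
    [0.41,-0.12,-0.07],
    [0.82,-0.22,-0.14],
    [0.82,-0.22,-0.14]
  ],
  "delta_rot": [
    [0,0,0],
    [0,0,0],
    [0,0,0]
  ]
}}

```text
time: 2.55
tool_pos: [313.1, -400.9, 257.3]
tcp_rot: [3.141, -0.0, 0.266]
contact_force: [-0.1, -0.1, -0.4]
grip_width: 92.2
finger_force: 0.0
```

Request:
{"method": "send_rows", "body": {
  "offset": [
    [0.41,-0.12,-0.07],
    [0.82,-0.22,-0.14],
    [0.82,-0.22,-0.14]
  ],
  "delta_rot": [
    [0,0,0],
    [0,0,0],
    [0,0,0]
  ]
}}

```text
time: 2.92
tool_pos: [400.8, -350.5, 273.7]
tcp_rot: [3.141, -0.0, 0.265]
contact_force: [-0.9, -0.9, -0.4]
grip_width: 91.9
finger_force: 0.0
```

Request:
{"method": "send_rows", "body": {
  "offset": [
    [0.41,-0.12,-0.07],
    [0.82,-0.22,-0.14],
    [0.82,-0.22,-0.14],
    [0.82,-0.22,-0.14],
    [0.82,-0.22,-0.14]
  ],
  "delta_rot": [
    [0,0,0.025],
    [0,0,0.05],
    [0,0,0.075],
    [0,0,0.097],
    [0,0,0.097]
  ]
}}

```text
time: 3.55
tool_pos: [486.5, -301.3, 289.9]
tcp_rot: [3.141, 0.001, -0.348]
contact_force: [-0.1, -0.7, 0.2]
grip_width: 91.7
finger_force: 0.0
```

```bash
cat > look.py <<'E'
import sys
from h import *
f=sys.argv[1];names=sys.argv[2].split(',')
c,im=shot("wrist",f);o=get_obs();print(o["time"],o["tool_pos"].round(1),o["tcp_rot"].round(3))
H={"post_top":52,"nozzle_tip":83,"nozzle_knob":126,"metering_grip":74,"lever_push":103,"cock_pivot":103,"marker_tip":52,"lid":55,"black_cap":55}
import json
D={"c":{k:np.array(v).tolist() for k,v in c.items() if k!="name"},"d":{}}
for t in names:
    r=finder.pinpoint(t,"wrist");D["d"][t]=[np.array(a["uv"]).tolist() for a in r]
    print(t,[(np.round(a["uv"],1).tolist(),round(a["confidence"],2),onz(c,a["uv"],H.get(t,0)).round().tolist()) for a in r][:3])
json.dump(D,open(f+".json","w"))
E
python3 look.py w1.png post_top,nozzle_tip,nozzle_knob,metering_grip,marker_tip,lever_push,cock_pivot,tin_a,tin_b
```

```text
3.6 [ 486.6 -301.2  290.1] [ 3.141e+00  1.000e-03 -3.470e-01]
post_top [([392.8, 145.5], 0.59, [467.0, -428.0, 52.0])]
nozzle_tip [([332.3, 221.3], 0.92, [416.0, -335.0, 83.0]), ([499.0, 114.3], 0.72, [468.0, -531.0, 83.0])]
nozzle_knob [([337.1, 234.2], 0.96, [417.0, -335.0, 126.0])]
metering_grip [([252.3, 187.0], 0.92, [481.0, -264.0, 74.0])]
marker_tip [([282.1, 156.9], 0.51, [498.0, -306.0, 52.0])]
lever_push [([184.3, 212.5], 0.56, [486.0, -192.0, 103.0])]
cock_pivot [([181.9, 148.3], 0.75, [548.0, -217.0, 103.0])]
tin_a [([501.2, 115.9], 0.6, [445.0, -577.0, 0.0])]
tin_b [([501.2, 115.9], 0.6, [445.0, -577.0, 0.0])]
```

View pics/w1.png

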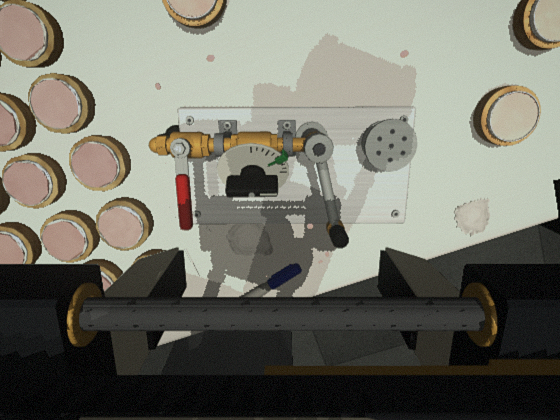

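Request:
{"method": "send_rows", "body": {
  "offset": [
    [0,-0.45,0],
    [0,-0.9,0],
    [0,-0.9,0],
    [0,-0.9,0]
  ],
  "delta_rot": [
    [0,0,0],
    [0,0,0],
    [0,0,0],
    [0,0,0]
  ]
}}

```text
time: 4.55
tool_pos: [524.6, -198.5, 290.7]
tcp_rot: [3.141, -0.0, -0.347]
contact_force: [0.3, -0.4, -0.3]
grip_width: 91.7
finger_force: 0.0
```

```bash
python3 look.py w2.png post_top,nozzle_tip,nozzle_knob,metering_grip,marker_tip,lever_push,cock_pivot
cat > fit.py <<'E'
from h import *
import json,sys
from scipy.optimize import least_squares
V=[json.load(open(f+".json")) for f in sys.argv[1].split(',')]
a35=np.radians(35)
def st(q,p):
    s,c=np.sin(q[2]),np.cos(q[2]); return np.array([q[0]+c*p[0]-s*p[1],q[1]+s*p[0]+c*p[1],p[2]+q[3]])
C=np.array([-28,153,74.]); zz=np.array([-np.sin(a35),0,np.cos(a35)]); x0=np.array([0,-1,0.]); y0=np.cross(zz,x0)
def mk(a): return C-18.5*zz+3*zz+36*(np.cos(a)*x0+np.sin(a)*y0)
def P(q): # q: x,y,yaw,dz,arm,mark,cock
    A=q[4]; d=np.array([-np.sin(A),-np.cos(A)])*88; k=q[6]; l=np.array([-np.cos(k),np.sin(k)])*66
    return {"post_top":(0,0,52),"nozzle_tip":(5+d[0],88+d[1],83),"nozzle_knob":(5+d[0],88+d[1],126),"metering_grip":C,"marker_tip":mk(q[5]),"cock_pivot":(5,226,103),"lever_push":(5+l[0],226+l[1],103)}
def res(q,full=False):
    r=[];L=[]
    p=P(q)
    for v in V:
        c=v["c"];
        for t,u in v["d"].items():
            if t in p and u:
                e=proj(c,st(q,p[t]))-np.array(u[0]); r+=list(e);L.append((t,e.round(1).tolist()))
    r+=[q[3]/2]
    return L if full else np.array(r)
s=least_squares(res,[470,-425,-.35,0,1.2,.8,0],loss="soft_l1",f_scale=2)
if __name__=="__main__":
    print(s.x.round(3));[print(*l) for l in res(s.x,True)]
    for t,p in P(s.x).items(): print(t,st(s.x,p).round(1))
E
python3 fit.py w1.png,w2.png
```

```text
4.6 [ 524.4 -199.   290.6] [ 3.141 -0.    -0.348]
post_top []
nozzle_tip [([428.8, 221.4], 0.73, [417.0, -334.0, 83.0])]
nozzle_knob [([449.5, 236.5], 0.9, [414.0, -338.0, 126.0])]
metering_grip [([365.8, 185.7], 0.96, [478.0, -280.0, 74.0])]
marker_tip [([399.6, 157.8], 0.5, [490.0, -329.0, 52.0])]
lever_push [([289.9, 211.1], 0.78, [487.0, -194.0, 103.0])]
cock_pivot [([291.0, 147.4], 0.84, [550.0, -217.0, 103.0])]
[ 4.68600e+02 -4.28092e+02 -3.39000e-01  1.32000e+00  1.36500e+00
  3.15000e-01  2.90000e-02]
post_top [0.2, -0.9]
nozzle_tip [0.1, 0.8]
nozzle_knob [1.1, 1.9]
metering_grip [4.8, -12.8]
marker_tip [6.1, -0.3]
lever_push [0.4, -1.0]
cock_pivot [-1.0, -0.1]
nozzle_tip [1.7, 1.4]
nozzle_knob [-2.3, 0.4]
metering_grip [-8.8, -10.7]
marker_tip [-11.8, -0.3]
lever_push [-0.4, 1.1]
cock_pivot [0.2, 1.6]
post_top [ 468.6 -428.1   53.3]
nozzle_tip [ 415.4 -335.    84.3]
nozzle_knob [ 415.4 -335.   127.3]
metering_grip [ 493.1 -274.5   75.3]
marker_tip [ 498.7 -312.8   69. ]
cock_pivot [ 548.5 -216.6  104.3]
lever_push [ 486.9 -192.9  104.3]
```

```bash
sed -i 's/153,74\./153,126./' fit.py; sed -i 's/"metering_grip":74/"metering_grip":126/;s/"marker_tip":52/"marker_tip":113/' look.py; python3 fit.py w1.png,w2.png
```

```text
[ 4.68529e+02 -4.27505e+02 -3.41000e-01  1.76000e-01  1.35600e+00
  6.52000e-01  2.00000e-02]
post_top [-0.6, -0.8]
nozzle_tip [0.1, 0.4]
nozzle_knob [1.0, 1.5]
metering_grip [0.8, -2.1]
marker_tip [0.5, -0.0]
lever_push [0.6, -1.5]
cock_pivot [-1.2, -0.5]
nozzle_tip [1.4, 1.0]
nozzle_knob [-2.7, -0.1]
metering_grip [1.0, -0.0]
marker_tip [-0.8, 0.0]
lever_push [-0.6, 0.5]
cock_pivot [-0.4, 1.3]
post_top [ 468.5 -427.5   52.2]
nozzle_tip [ 415.4 -335.2   83.2]
nozzle_knob [ 415.4 -335.2  126.2]
metering_grip [ 493.4 -274.   126.2]
marker_tip [ 509.  -309.9  126. ]
cock_pivot [ 548.9 -216.2  103.2]
lever_push [ 487.2 -192.9  103.2]
```

Request:
{"method": "send_rows", "body": {
  "offset": [
    [-0.2,-0.45,0.05],
    [-0.4,-0.96,0.06],
    [-0.4,-0.96,0.06]
  ],
  "delta_rot": [
    [0,0,0],
    [0,0,0],
    [0,0,0]
  ]
}}

```text
time: 5.32
tool_pos: [518.4, -70.3, 283.8]
tcp_rot: [-3.141, -0.0, -0.343]
contact_force: [0.6, -0.0, 1.1]
grip_width: 92.1
finger_force: 0.0
```

Request:
{"method": "send_rows", "body": {
  "offset": [
    [-0.2,-0.48,0.05],
    [-0.4,-0.96,0.06],
    [-0.4,-0.96,0.06]
  ],
  "delta_rot": [
    [0,0,0],
    [0,0,0],
    [0,0,0]
  ]
}}

```text
time: 5.7
tool_pos: [512.7, 53.7, 276.3]
tcp_rot: [-3.141, -0.0, -0.343]
contact_force: [0.6, -1.1, -0.5]
grip_width: 91.9
finger_force: 0.0
```

Request:
{"method": "send_rows", "body": {
  "offset": [
    [-0.2,-0.48,0.05],
    [-0.4,-0.96,0.06],
    [-0.4,-0.96,0.06]
  ],
  "delta_rot": [
    [0,0,0],
    [0,0,0],
    [0,0,0]
  ]
}}

```text
time: 6.08
tool_pos: [507.1, 177.6, 268.7]
tcp_rot: [-3.142, 0.0, -0.344]
contact_force: [0.1, -0.9, 0.1]
grip_width: 91.8
finger_force: 0.0
```

Request:
{"method": "send_rows", "body": {
  "offset": [
    [-0.2,-0.48,0.05],
    [-0.4,-0.96,0.06],
    [-0.4,-0.96,0.06],
    [-0.4,-0.96,0.06],
    [-0.4,-0.96,0.06]
  ],
  "delta_rot": [
    [0,0,-0.025],
    [0,0,-0.05],
    [0,0,-0.075],
    [0,0,-0.0977],
    [0,0,-0.0977]
  ]
}}

```text
time: 6.7
tool_pos: [502.4, 298.4, 261.7]
tcp_rot: [3.141, -0.0, 0.263]
contact_force: [-0.7, -0.5, -0.2]
grip_width: 92.0
finger_force: 0.0
```

```bash
python3 look.py w3.png lid,black_cap,drip_tray
python3 - <<'E'
from h import *
for t in ["lid","drip_tray"]:
  for r in finder.silhouettes(t,"wrist")[:3]:
    c=max(cv2.findContours(r["region"].astype(np.uint8),0,2)[0],key=cv2.contourArea)
    print(t,round(r["confidence"],2),np.round(r["box"]), cv2.fitEllipse(c) if t=="lid" else cv2.minAreaRect(c))
E
```

```text
6.75 [502.3 298.6 261.8] [ 3.141 -0.     0.261]
lid [([303.0, 57.8], 0.97, [619.0, 308.0, 55.0]), ([283.7, 256.4], 0.77, [410.0, 271.0, 55.0]), ([277.3, 191.3], 0.59, [482.0, 298.0, 55.0])]
black_cap [([164.4, 193.3], 0.88, [448.0, 416.0, 55.0])]
drip_tray [([231.2, 158.6], 0.89, [494.0, 360.0, 0.0])]
lid 0.85 [282.  31. 331.  83.] ((305.585693359375, 56.532470703125), (47.63251876831055, 52.05602264404297), 10.420449256896973)
lid 0.81 [263. 236. 300. 278.] ((281.4104309082031, 256.9276123046875), (38.07505416870117, 39.30644226074219), 89.30217742919922)
lid 0.62 [242. 169. 313. 223.] ((278.1678161621094, 194.9225311279297), (55.58474349975586, 66.89259338378906), 87.24347686767578)
drip_tray 0.89 [ 76. 117. 345. 226.] ((211.04710388183594, 172.02450561523438), (103.4497299194336, 273.0580749511719), 89.1756591796875)
```

View pics/w3.png

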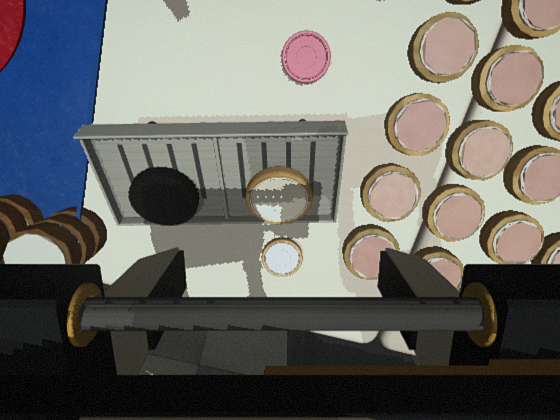

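The wrist view shows the lid in the right bay at (278,195), its rim against the front lip. The black cap is at (164,195). A smaller decoy lid lies outside the tray at (282,257), and a pink one at (305,57). The tray's rear wall corners are about (77,130) and (346,124), and the front corners about (120,223) and (334,222).

```bash
cat > tray.py <<'E'
from h import *
import json
from scipy.optimize import least_squares
V=json.load(open("w3.png.json"));c=V["c"];a=np.radians(25)
def fl(s,y,h): return np.array([-58+s*np.cos(a)-h*np.sin(a),y,42+s*np.sin(a)+h*np.cos(a)])
def w(q,p): s,k=np.sin(q[2]),np.cos(q[2]); return np.array([q[0]+k*p[0]-s*p[1],q[1]+s*p[0]+k*p[1],p[2]])
obs=[((77,129),fl(115,121,20)),((347,122),fl(115,-121,20)),((120,222.5),fl(0,121,10)),((334,221.5),fl(0,-121,10)),(V["d"]["drip_tray"][0],(0,0,0))]
# lid top rim (70 mm, h=17), from silhouette extents: columns of left/right edges, uses s=35
f=lambda q:np.concatenate([(proj(c,w(q,p))-u) for u,p in obs])
s=least_squares(f,[490,355,.27],loss="soft_l1",f_scale=2);q=s.x;print(q.round(3));print(f(q).reshape(-1,2).round(1).tolist())
t=np.linspace(0,2*np.pi,60)
def sil(s_,y): # bbox of projected lid
    P=np.array([proj(c,w(q,fl(s_+35*np.cos(k),y+35*np.sin(k),h))) for k in t for h in (0,17)]);return np.r_[P.min(0),P.max(0)]
g=least_squares(lambda v:sil(*v)-np.array([246,165,312,222.]),[36,-58]);print("lid s,y",g.x.round(1),sil(*g.x).round(1))
y=g.x[1];
for h in (0,17): print(h,"lid centre",w(q,fl(36,y,h)).round(1), "top-cam",proj(cal("top"),w(q,fl(36,y,h))).round(1),"side",proj(cal("side"),w(q,fl(36,y,h))).round(1))
E
python3 - <<'E'
import cv2
a=cv2.imread('pics/w3.png')[100:290,220:360]
cv2.imwrite('pics/w3c.png',cv2.resize(a,None,fx=4,fy=3,interpolation=2)) if 0 else cv2.imwrite('pics/w3c.png',cv2.resize(a,None,fx=3,fy=3,interpolation=2))
E
python3 tray.py
```

```text
[4.96298e+02 3.61162e+02 2.71000e-01]
[[0.1, 5.0], [0.3, 9.4], [-0.4, -3.2], [0.7, -4.1], [-0.8, -2.5]]
lid s,y [ 32.1 -58.9] [245.7 163.4 312.3 224.1]
0 lid centre [487.6 297.7  57.2] top-cam [170.4 229.6] side [295.9 316.5]
17 lid centre [480.7 295.7  72.6] top-cam [169.7 231.1] side [298.9 310.9]
```

View pics/w3c.png

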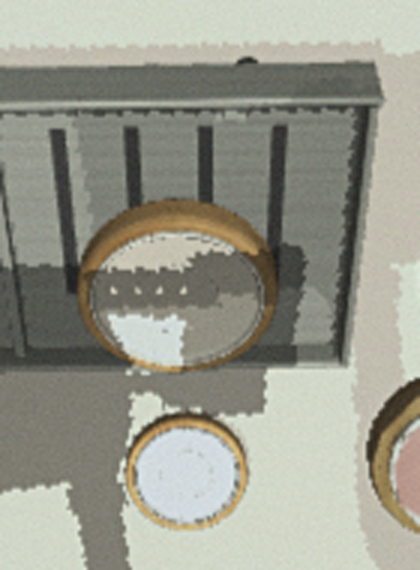

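```bash
python3 - <<'E'
s=open('tray.py').read()
i=s.index("obs=");j=s.index("# lid top")
s=s[:i]+'''obs=[((78,125),(47,121,110.6)),((346,121.5),(47,-121,110.6)),((120,222.5),(-59,121,52)),((335,222),(-59,-121,52)),(V["d"]["drip_tray"][0],(0,0,0))]
'''+s[j:]
s=s.replace("[246,165,312,222.]","[246,166,312.3,224.]")
open('tray.py','w').write(s)
E
python3 tray.py
```

```text
[4.93693e+02 3.59853e+02 2.73000e-01]
[[-2.7, 2.2], [2.5, 2.4], [-0.2, -3.0], [0.5, -4.9], [-0.2, -0.1]]
lid s,y [ 33.6 -58.4] [245.8 164.9 312.5 225.4]
0 lid centre [485.  296.8  57.2] top-cam [170.6 230.3] side [297.  316.3]
17 lid centre [478.1 294.9  72.6] top-cam [169.9 231.8] side [300.1 310.8]
```

```bash
cat > graspl.py <<'E'
from h import *
a=np.radians(25);y=.272
Rt=R.from_euler('z',y)*R.from_matrix(np.array([[np.cos(a),0,np.sin(a)],[0,-1,0],[np.sin(a),0,-np.cos(a)]]))
n=-Rt.as_matrix()[:,2];L=np.array([485.3,297,58])
for h in (90,7): print(h,(L+h*n).round(1),*move(L+h*n,Rt))
E
python3 graspl.py
```

```text
90 [448.7 286.8 139.6] [-0.4534 -0.0101  1.0193] [ 0.0003  0.0694 -0.0012]
7 [482.5 296.2  64.3] [-0.1612 -0.0125  1.6463] [ 0.0003  0.0694 -0.0012]
```

Request:
{"method": "send_rows", "body": {
  "offset": [
    [-0.15,0,0.3],
    [-0.3,0,0.6],
    [-0.453,-0.01,0.9],
    [-0.453,-0.01,1.0],
    [-0.453,-0.01,1.0]
  ],
  "delta_rot": [
    [0,0.025,0],
    [0,0.05,0],
    [0,0.0694,0],
    [0,0.0694,-0.0012],
    [0,0.0694,-0.0012]
  ],
  "grip": 0.88
}}

```text
time: 7.62
tool_pos: [446.1, 286.4, 140.2]
tcp_rot: [3.139, -0.431, 0.275]
contact_force: [-0.3, -1.0, 0.7]
grip_width: 81.0
finger_force: 0.0
```

```bash
python3 graspl.py; python3 look.py w4.png lid
python3 - <<'E'
from h import *
import json
c=json.load(open("w4.png.json"))["c"]
for r in finder.silhouettes("lid","wrist")[:3]:
    print(round(r["confidence"],2),np.round(r["box"],1))
a=np.radians(25)
q=R.from_euler('z',.272);L=np.array([485.3,297,58]);t=np.linspace(0,6.28,60)
def bb(L):
    P=np.array([proj(c,np.array(L)+q.apply([35*np.cos(k)*np.cos(a)-h*np.sin(a),35*np.sin(k),35*np.cos(k)*np.sin(a)+h*np.cos(a)])) for k in t for h in (0,17)]);return np.r_[P.min(0),P.max(0)].round(1)
print(bb(L), bb(L+[0,0,5]))
E
```

```text
90 [448.7 286.8 139.6] [0.0171 0.0022 0.0136] [0.0003 0.0008 0.0004]
7 [482.5 296.2  64.3] [0.0205 0.0011 0.7053] [0.0003 0.0008 0.0004]
7.675 [448.5 287.3 142.2] [ 3.14  -0.435  0.274]
lid [([282.7, 323.3], 0.88, [397.0, 272.0, 55.0]), ([282.7, 202.9], 0.6, [484.0, 296.0, 55.0]), ([311.1, 66.9], 0.58, [599.0, 304.0, 55.0])]
0.76 [233.  156.5 330.5 249.1]
0.61 [285.9  40.3 343.6  91.8]
[233.9 154.6 330.5 250.8] [233.1 152.7 331.4 250.7]
```

View pics/w4.png

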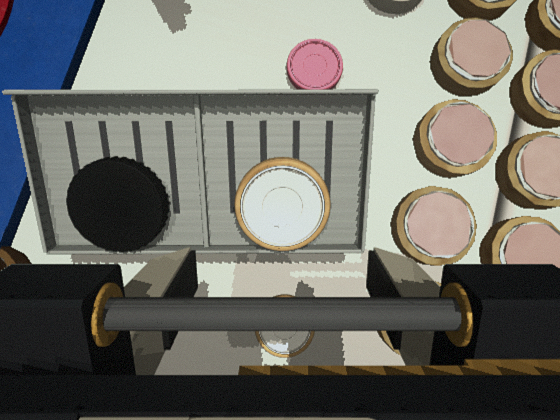

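The view confirms the lid pose: its box is (233,156)–(330,249), matching the prediction. I'll descend and grip.

Request:
{"method": "send_rows", "body": {
  "offset": [
    [0.005,0,0.3],
    [0.01,0,0.55],
    [0.015,0,0.66],
    [0.015,0,0.7],
    [0.015,0,0.7]
  ],
  "delta_rot": [
    [0,0,0],
    [0,0,0],
    [0,0,0],
    [0,0,0],
    [0,0,0]
  ]
}}

```text
time: 8.4
tool_pos: [484.6, 297.3, 67.0]
tcp_rot: [3.14, -0.437, 0.274]
contact_force: [0.3, 1.3, 0.6]
grip_width: 81.0
finger_force: 0.0
```

Request:
{"method": "send_rows", "body": {
  "offset": [
    [0,0,0],
    [0,0,0],
    [0,0,0],
    [0,0,0],
    [0,0,0]
  ],
  "delta_rot": [
    [0,0,0],
    [0,0,0],
    [0,0,0],
    [0,0,0],
    [0,0,0]
  ],
  "grip": 0.65
}}

```text
time: 9.02
tool_pos: [484.1, 297.2, 66.4]
tcp_rot: [3.14, -0.436, 0.274]
contact_force: [-0.1, -0.5, 0.6]
grip_width: 59.9
finger_force: 0.0
```

```bash
python3 -c "
from h import *
o=get_obs();print(o)"; python3 graspl.py
```

```text
{'time': 9.025, 'joint_positions': array([ 0.46505793,  0.41253817,  1.9882349 , -0.26160258,  0.32227474,
        1.99278734]), 'dq': array([ 0.00125789,  0.00178535,  0.00077034, -0.00108238,  0.00028028,
       -0.0012486 ]), 'tau': array([ 8.70891003e-03, -3.99219275e+01, -1.75617796e+01, -2.42712982e-01,
       -1.87499296e+00,  1.54010975e-02]), 'tool_pos': array([484.10174803, 297.16961286,  66.4320434 ]), 'tcp_rot': array([ 3.13972799, -0.43608981,  0.2743109 ]), 'contact_force': array([-0.11640568, -0.47666925,  0.63708236]), 'moment': array([-0.0742203 ,  0.22325743,  0.00682189]), 'finger_force': 0.0, 'grip_width': 59.85881897852315}
90 [448.7 286.8 139.6] [-0.0215  0.0046 -0.6824] [0.0001 0.     0.0003]
7 [482.5 296.2  64.3] [-0.0213  0.004   0.0093] [0.0001 0.     0.0003]
```

```bash
python3 look.py w5.png lid
```

```text
9.075 [484.1 297.1  66.4] [ 3.14  -0.436  0.274]
lid [([281.5, 248.4], 0.95, [486.0, 298.0, 55.0]), ([322.8, 69.7], 0.78, [596.0, 303.0, 55.0])]
```

View pics/w5.png

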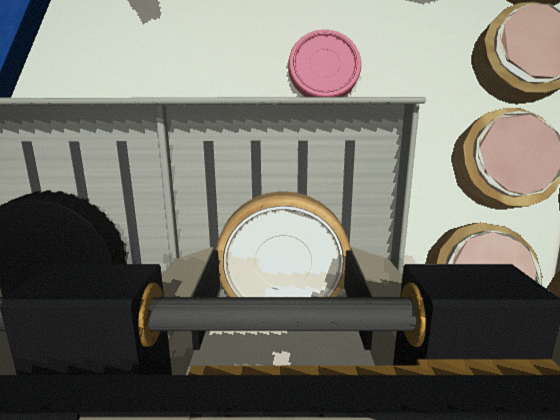

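The lid is still in place at about (284,255), between the fingertips in the image, but the fingers met nothing. They may be closed above the lid, so I'll refine its height from three wrist views.

Run:
```python
from h import *
import json
from scipy.optimize import least_squares
for r in finder.silhouettes("lid","wrist")[:2]: print(round(r["confidence"],2),np.round(r["box"],1))
cs=[json.load(open(f"w{i}.png.json"))["c"] for i in (3,4,5)]
print("tri",tri([ray(cs[0],(277.3,191.3)),ray(cs[1],(282.7,202.9)),ray(cs[2],(281.5,248.4)),ray(cal("top"),(171.2,230.2)),ray(cal("side"),(297,313.7))]))
print("triw",tri([ray(cs[0],(277.3,191.3)),ray(cs[1],(282.7,202.9)),ray(cs[2],(281.5,248.4))]))
a=np.radians(25);q=R.from_euler('z',.272);t=np.linspace(0,6.28,60)
def bb(c,L):
    P=np.array([proj(c,np.array(L)+q.apply([35*np.cos(k)*np.cos(a)-h*np.sin(a),35*np.sin(k),35*np.cos(k)*np.sin(a)+h*np.cos(a)])) for k in t for h in (0,17)]);return np.r_[P.min(0),P.max(0)]
O=[[246,166,312.3,224],[233,156.5,330.5,249.1],[217,191,351,np.nan]]
f=lambda L:np.nan_to_num(np.concatenate([bb(c,L)-o for c,o in zip(cs,O)]))
s=least_squares(f,[485,297,58]);print(s.x.round(1),s.fun.round(1))
print(proj(cs[2],get_obs()["tool_pos"]))
im=cv2.imread("pics/w5.png");
for row in (240,250,258): print(row,[im[row,x].tolist() for x in range(205,240,3)])
```

```text
0.56 [289.   29.3 362.   97.4]
tri (array([484.44103939, 296.22708263,  62.80024919]), [np.float64(2.3616314882187575), np.float64(1.9247563648383723), np.float64(1.875409110206786), np.float64(2.875014639202849), np.float64(1.4787987880363407)])
triw (array([483.94965939, 297.40675781,  58.96142977]), [np.float64(1.2003415208791504), np.float64(1.679229995388237), np.float64(1.5943975570742854)])
[484.5 296.6  55.8] [-0.2 -2.8  0.3 -0.1  1.6  0.1 -0.2  3.  -1.4 -0.7  0.3  0. ]
[282.20627786 250.84290771]
240 [[153, 165, 161], [158, 172, 170], [62, 66, 66], [74, 74, 72], [74, 73, 73], [87, 135, 167], [109, 164, 197], [101, 160, 195], [232, 231, 222], [162, 176, 185], [220, 227, 217], [220, 224, 215]]
250 [[110, 130, 136], [115, 135, 138], [100, 115, 122], [42, 45, 40], [65, 96, 114], [99, 149, 177], [101, 158, 191], [225, 232, 221], [206, 220, 217], [219, 225, 214], [219, 226, 218], [220, 226, 217]]
258 [[112, 130, 136], [71, 87, 90], [25, 26, 25], [35, 35, 37], [23, 24, 25], [104, 153, 184], [65, 85, 100], [135, 147, 149], [193, 210, 213], [195, 210, 216], [193, 210, 216], [195, 214, 217]]
```

Request:
{"method": "send_rows", "body": {
  "offset": [
    [0,0,0],
    [0,0,0],
    [0,0,0],
    [0,0,0.03],
    [0,0,0.06],
    [0,0,0.06]
  ],
  "delta_rot": [
    [0,0,0],
    [0,0,0],
    [0,0,0],
    [0,0,0],
    [0,0,0],
    [0,0,0]
  ],
  "grip": 0.88
}}

```text
time: 9.93
tool_pos: [486.9, 297.9, 59.4]
tcp_rot: [3.14, -0.435, 0.274]
contact_force: [0.0, -0.1, -0.7]
grip_width: 80.6
finger_force: 0.0
```

Request:
{"method": "send_rows", "body": {
  "offset": [
    [0,0,0.03],
    [0,0,0.05],
    [0,0,0.05]
  ],
  "delta_rot": [
    [0,0,0],
    [0,0,0],
    [0,0,0]
  ]
}}

```text
time: 10.3
tool_pos: [489.4, 298.6, 54.1]
tcp_rot: [3.14, -0.436, 0.274]
contact_force: [0.5, -0.8, -0.2]
grip_width: 81.0
finger_force: 0.0
```

Request:
{"method": "send_rows", "body": {
  "offset": [
    [0,0,0],
    [0,0,0],
    [0,0,0],
    [0,0,0],
    [0,0,0]
  ],
  "delta_rot": [
    [0,0,0],
    [0,0,0],
    [0,0,0],
    [0,0,0],
    [0,0,0]
  ],
  "grip": 0.7
}}

```text
time: 10.92
tool_pos: [489.5, 298.7, 54.6]
tcp_rot: [3.14, -0.436, 0.274]
contact_force: [-0.8, -0.8, 4.0]
grip_width: 64.5
finger_force: 2.1
```

The fingers just touch the lid's top, so the real fingertips end about 21 mm short of the stated TCP. The image agrees with this. I'll open, go 11 mm deeper and grip.

Request:
{"method": "send_rows", "body": {
  "offset": [
    [0,0,-0.02],
    [0,0,-0.02],
    [0,0,-0.02],
    [0,0,0.04],
    [0,0,0.09],
    [0,0,0.09]
  ],
  "delta_rot": [
    [0,0,0],
    [0,0,0],
    [0,0,0],
    [0,0,0],
    [0,0,0],
    [0,0,0]
  ],
  "grip": 0.88
}}

```text
time: 11.68
tool_pos: [494.2, 300.2, 45.0]
tcp_rot: [3.139, -0.433, 0.274]
contact_force: [-0.5, -0.3, 0.2]
grip_width: 80.9
finger_force: 0.0
```

Request:
{"method": "send_rows", "body": {
  "offset": [
    [0,0,0],
    [0,0,0],
    [0,0,0],
    [0,0,0],
    [0,0,0]
  ],
  "delta_rot": [
    [0,0,0],
    [0,0,0],
    [0,0,0],
    [0,0,0],
    [0,0,0]
  ],
  "grip": 0.65
}}

```text
time: 12.3
tool_pos: [494.2, 300.3, 45.8]
tcp_rot: [3.139, -0.434, 0.274]
contact_force: [-0.1, 0.6, -0.5]
grip_width: 67.7
finger_force: 30.0
```

Request:
{"method": "send_rows", "body": {
  "offset": [
    [0.06,0,-0.14],
    [0.2,0,-0.44],
    [0.42,0,-0.9],
    [0.42,0,-0.9]
  ],
  "delta_rot": [
    [0,0,0],
    [0,0,0],
    [0,0,0],
    [0,0,0]
  ]
}}

```text
time: 12.8
tool_pos: [497.2, 302.2, 170.8]
tcp_rot: [3.141, -0.445, 0.273]
contact_force: [0.4, 1.1, -0.5]
grip_width: 68.1
finger_force: 30.0
```

Request:
{"method": "send_rows", "body": {
  "offset": [
    [0.1,0,-0.2],
    [0.2,0,-0.4],
    [0.21,0,-0.45],
    [0.21,0,-0.45]
  ],
  "delta_rot": [
    [0,-0.025,0],
    [0,-0.05,0],
    [0,-0.069,0],
    [0,-0.069,0]
  ]
}}

```text
time: 13.3
tool_pos: [496.3, 300.9, 223.3]
tcp_rot: [3.139, -0.001, 0.272]
contact_force: [-0.1, -0.1, -1.1]
grip_width: 67.7
finger_force: 30.0
```

```bash
python3 look.py w6.png lid
python3 - <<'E'
from h import *
o=get_obs();print(o["grip_width"],o["finger_force"],o["joint_positions"].round(2))
for r in finder.silhouettes("lid","wrist")[:3]: print(round(r["confidence"],2),np.round(r["box"],1))
a=cv2.imread("pics/w6.png")[150:310,160:410]; cv2.imwrite("pics/w6c.png",cv2.resize(a,None,fx=3,fy=3,interpolation=2))
E
```

```text
13.35 [495.1 300.7 222.6] [ 3.139e+00 -1.000e-03  2.720e-01]
lid [([313.7, 47.9], 0.8, [620.0, 306.0, 55.0]), ([279.7, 269.5], 0.78, [405.0, 278.0, 55.0])]
67.78235976178914 29.974818053133276 [ 0.42  0.43  1.34 -0.    1.37  1.71]
0.8 [206.9 206.7 356.5 351. ]
0.78 [288.   14.7 337.8  76.3]
```

View pics/w6c.png

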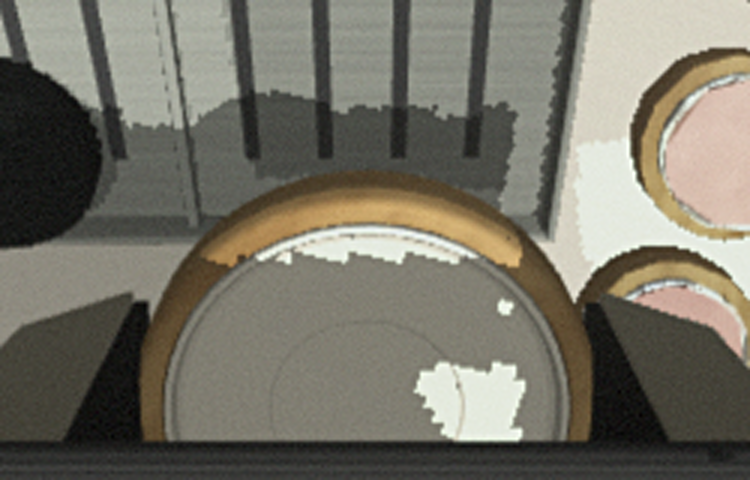

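The lid is held firmly and level, with its rim visible at columns 207–356 and its top edge at row 207. I'll fit its position in the tool frame and compute the transfer to the post.

```bash
cat > xfer.py <<'E'
from h import *
import json,sys
from scipy.optimize import least_squares
c=json.load(open("w6.png.json"))["c"]
p0=np.array([495.1,300.7,222.6]);R0=R.from_euler('xyz',[3.139,-.001,.272]);t=np.linspace(0,6.28,80)
def bb(v):
    P=np.array([proj(c,p0+R0.apply([v[0]+35*np.cos(k),v[1]+35*np.sin(k),v[2]-h])) for k in t for h in (0,17)]);return np.r_[P.min(0),P.max(0)]
o=np.array([207,206.7,356.5]);s=least_squares(lambda v:(bb(v)[:3]-o),[0,0,-15]);V=s.x
print("lid underside in tool",V.round(1),bb(V).round(1))
P=np.array([468.5,-427.5,52.2])
Rt=R.from_euler('xyz',[np.pi,0,np.pi/2])
tg=P-Rt.apply(V)
ob=get_obs();print("tcp target",tg.round(1),"now",ob["tool_pos"].round(1))
for dz in (70,float(sys.argv[1]) if len(sys.argv)>1 else 1): print(dz,*move(tg+[0,0,dz],Rt))
E
python3 xfer.py
```

```text
lid underside in tool [ -6.3  -0.2 -10.3] [207.  206.7 356.5 351.6]
tcp target [ 468.7 -421.2   41.9] now [493.5 300.5 222.8]
70 [-1.8217  5.7327  0.9421] [ 0.0004  0.0003 -0.2065]
1 [-1.8217  5.731   1.5171] [ 0.0004  0.0003 -0.2065]
```

Request:
{"method": "send_rows", "body": {
  "offset": [
    [-0.1,0.33,0],
    [-0.2,0.66,0],
    [-0.3,0.955,0]
  ],
  "delta_rot": [
    [0,0,0],
    [0,0,0],
    [0,0,0]
  ]
}}

```text
time: 13.82
tool_pos: [489.3, 179.6, 224.1]
tcp_rot: [3.139, -0.001, 0.274]
contact_force: [1.0, -0.4, -0.1]
grip_width: 68.0
finger_force: 30.0
```

Request:
{"method": "send_rows", "body": {
  "offset": [
    [-0.15,0.48,0],
    [-0.3,0.955,0],
    [-0.3,0.955,0]
  ],
  "delta_rot": [
    [0,0,0],
    [0,0,0],
    [0,0,0]
  ]
}}

```text
time: 14.2
tool_pos: [485.7, 57.5, 224.6]
tcp_rot: [3.138, -0.001, 0.268]
contact_force: [-0.3, 0.7, -0.6]
grip_width: 67.6
finger_force: 30.0
```

Request:
{"method": "send_rows", "body": {
  "offset": [
    [-0.15,0.48,0],
    [-0.3,0.955,0],
    [-0.3,0.955,0]
  ],
  "delta_rot": [
    [0,0,0],
    [0,0,0],
    [0,0,0]
  ]
}}

```text
time: 14.58
tool_pos: [482.6, -61.3, 224.8]
tcp_rot: [3.138, -0.001, 0.269]
contact_force: [-1.2, -0.0, -0.1]
grip_width: 67.5
finger_force: 30.0
```

Request:
{"method": "send_rows", "body": {
  "offset": [
    [-0.15,0.48,0],
    [-0.3,0.955,0],
    [-0.3,0.955,0]
  ],
  "delta_rot": [
    [0,0,0],
    [0,0,0],
    [0,0,0]
  ]
}}

```text
time: 14.95
tool_pos: [479.4, -180.6, 224.9]
tcp_rot: [3.139, -0.001, 0.27]
contact_force: [-0.2, -0.1, -0.1]
grip_width: 67.3
finger_force: 30.0
```

Request:
{"method": "send_rows", "body": {
  "offset": [
    [-0.15,0.48,0],
    [-0.3,0.955,0],
    [-0.3,0.955,0]
  ],
  "delta_rot": [
    [0,0,0],
    [0,0,0],
    [0,0,0]
  ]
}}

```text
time: 15.32
tool_pos: [476.0, -300.1, 224.9]
tcp_rot: [3.139, -0.001, 0.271]
contact_force: [0.1, 0.8, -0.1]
grip_width: 67.5
finger_force: 30.0
```

Request:
{"method": "send_rows", "body": {
  "offset": [
    [-0.15,0.48,0],
    [-0.3,0.955,0],
    [-0.3,0.955,0],
    [-0.3,0.955,0],
    [-0.3,0.955,0],
    [-0.3,0.955,0],
    [-0.3,0.955,0],
    [-0.3,0.955,0]
  ],
  "delta_rot": [
    [0,0,-0.028],
    [0,0,-0.056],
    [0,0,-0.084],
    [0,0,-0.112],
    [0,0,-0.14],
    [0,0,-0.168],
    [0,0,-0.19],
    [0,0,-0.2065]
  ]
}}

```text
time: 16.32
tool_pos: [473.8, -415.9, 225.9]
tcp_rot: [3.14, 0.001, 1.577]
contact_force: [0.7, -0.1, -0.8]
grip_width: 67.5
finger_force: 30.0
```

```bash
python3 xfer.py; python3 look.py w7.png lid,post_top,nozzle_knob,nozzle_tip,tin_a
```

```text
lid underside in tool [ -6.3  -0.2 -10.3] [207.  206.7 356.5 351.6]
tcp target [ 468.7 -421.2   41.9] now [ 473.8 -415.9  225.9]
70 [-0.0435 -0.0449  0.9504] [0.0003 0.0002 0.001 ]
1 [-0.0429 -0.0458  1.5254] [0.0003 0.0002 0.001 ]
16.375 [ 473.8 -415.9  225.9] [3.140e+00 1.000e-03 1.581e+00]
lid [([281.1, 270.8], 0.63, [474.0, -513.0, 55.0])]
post_top [([278.0, 191.0], 0.83, [471.0, -427.0, 52.0])]
nozzle_knob [([200.3, 92.2], 0.6, [415.0, -334.0, 126.0])]
nozzle_tip [([212.9, 92.5], 0.73, [416.0, -334.0, 83.0])]
tin_a [([502.6, 34.5], 0.93, [698.0, -275.0, 0.0])]
```

Request:
{"method": "send_rows", "body": {
  "offset": [
    [-0.043,-0.04,0.2],
    [-0.043,-0.04,0.5],
    [-0.043,-0.04,0.8],
    [-0.043,-0.04,0.95],
    [-0.043,-0.04,0.95]
  ],
  "delta_rot": [
    [0,0,0],
    [0,0,0],
    [0,0,0],
    [0,0,0],
    [0,0,0]
  ]
}}

```text
time: 17.25
tool_pos: [466.8, -423.9, 110.5]
tcp_rot: [-3.141, -0.001, 1.57]
contact_force: [-0.4, 0.5, 0.3]
grip_width: 68.0
finger_force: 30.0
```

Request:
{"method": "send_rows", "body": {
  "offset": [
    [0,0,0.2],
    [0,0,0.4],
    [0,0,0.5],
    [0,0,0.5]
  ],
  "delta_rot": [
    [0,0,0],
    [0,0,0],
    [0,0,0],
    [0,0,0]
  ]
}}

```text
time: 17.75
tool_pos: [467.5, -425.0, 52.1]
tcp_rot: [3.14, 0.002, 1.57]
contact_force: [-0.5, 0.1, 0.5]
grip_width: 68.0
finger_force: 30.0
```

```bash
python3 xfer.py; python3 look.py w8.png lid,post_top,nozzle_knob
python3 - <<'E'
from h import *
for n in ("side","top"):
    optics.capture(n)
    for t in ("lid","post_top"): print(n,t,[(np.round(r["uv"],1).tolist(),round(r["confidence"],2)) for r in finder.pinpoint(t,n)][:5])
    print(proj(cal(n),[468.5,-427.5,52]),proj(cal(n),[468.5,-427.5,61]))
E
```

```text
lid underside in tool [ -6.3  -0.2 -10.3] [207.  206.7 356.5 351.6]
tcp target [ 468.7 -421.2   41.9] now [ 467.5 -425.    52.1]
70 [ 0.0307  0.0105 -0.4977] [ 0.0002  0.0003 -0.0001]
1 [0.0318 0.0099 0.0773] [ 0.0002  0.0003 -0.0001]
17.8 [ 467.8 -425.4   52.9] [3.14e+00 3.00e-03 1.57e+00]
lid [([279.4, 271.6], 0.97, [467.0, -436.0, 55.0])]
post_top []
nozzle_knob [([84.8, 52.9], 0.59, [415.0, -335.0, 126.0])]
side lid [([336.7, 327.2], 0.75), ([237.5, 332.0], 0.72), ([312.2, 178.5], 0.64), ([314.0, 185.5], 0.35)]
side post_top [([312.1, 183.8], 0.93)]
[313.78997976 187.37022771] [313.8400606  185.20000914]
top lid [([174.3, 193.0], 0.59), ([183.4, 253.1], 0.44), ([352.3, 254.8], 0.43)]
top post_top [([376.4, 240.2], 0.76)]
[374.70878021 239.79840923] [375.31807939 239.58489889]
```

Request:
{"method": "send_rows", "body": {
  "offset": [
    [0.03,0.01,0.03],
    [0.03,0.01,0.06],
    [0.03,0.01,0.075],
    [0.03,0.01,0.075],
    [0.03,0.01,0.075]
  ],
  "delta_rot": [
    [0,0,0],
    [0,0,0],
    [0,0,0],
    [0,0,0],
    [0,0,0]
  ]
}}

```text
time: 18.88
tool_pos: [468.7, -421.6, 43.1]
tcp_rot: [3.14, 0.002, 1.571]
contact_force: [0.1, 0.7, -1.3]
grip_width: 67.5
finger_force: 30.0
```

```bash
python3 xfer.py;python3 -c "
from h import *
print(get_obs()['contact_force'])"
```

```text
lid underside in tool [ -6.3  -0.2 -10.3] [207.  206.7 356.5 351.6]
tcp target [ 468.7 -421.2   41.9] now [ 468.7 -421.6   43.1]
70 [ 0.0017  0.001  -0.5731] [ 0.0002  0.0004 -0.    ]
1 [0.0031 0.0002 0.0019] [ 0.0002  0.0004 -0.    ]
[ 0.07240338  0.7268861  -1.34526793]
```

Horizontally it's on target. I'll feel downward in small steps.

Request:
{"method": "send_rows", "body": {
  "offset": [
    [0,0,0.01],
    [0,0,0.015],
    [0,0,0.015]
  ],
  "delta_rot": [
    [0,0,0],
    [0,0,0],
    [0,0,0]
  ]
}}

```text
time: 19.25
tool_pos: [468.6, -421.5, 41.2]
tcp_rot: [3.14, 0.002, 1.571]
contact_force: [-0.1, -0.2, -1.1]
grip_width: 67.7
finger_force: 30.0
```

Request:
{"method": "send_rows", "body": {
  "offset": [
    [0,0,0.01],
    [0,0,0.015],
    [0,0,0.015]
  ],
  "delta_rot": [
    [0,0,0],
    [0,0,0],
    [0,0,0]
  ]
}}

```text
time: 19.62
tool_pos: [468.6, -421.4, 39.3]
tcp_rot: [3.14, 0.002, 1.571]
contact_force: [0.1, -0.7, -0.6]
grip_width: 67.8
finger_force: 30.0
```

Request:
{"method": "send_rows", "body": {
  "offset": [
    [0,0,0.01],
    [0,0,0.015],
    [0,0,0.015]
  ],
  "delta_rot": [
    [0,0,0],
    [0,0,0],
    [0,0,0]
  ]
}}

```text
time: 20.0
tool_pos: [468.6, -421.5, 37.5]
tcp_rot: [3.14, 0.002, 1.571]
contact_force: [-0.5, -0.4, -0.5]
grip_width: 67.5
finger_force: 30.0
```

Request:
{"method": "send_rows", "body": {
  "offset": [
    [0,0,0.008],
    [0,0,0.016],
    [0,0,0.016]
  ],
  "delta_rot": [
    [0,0,0],
    [0,0,0],
    [0,0,0]
  ]
}}

```text
time: 20.38
tool_pos: [468.7, -421.5, 36.0]
tcp_rot: [3.14, 0.002, 1.571]
contact_force: [-0.9, 0.2, 1.8]
grip_width: 68.0
finger_force: 30.0
```

```bash
python3 look.py w9.png lid,nozzle_knob
python3 - <<'E'
from h import *
for n in ("wrist",):
    for r in finder.silhouettes("lid",n)[:3]: print(round(r["confidence"],2),np.round(r["box"],1))
c,im=shot("side")
for r in finder.boxes_of("lid","side"): print(round(r["confidence"],2),np.round(r["box"],1))
o=get_obs();print(o["contact_force"],o["moment"])
a=im[140:240,250:370,::-1];b=cv2.imread("pics/w9.png")[150:310,200:400]
A=cv2.resize(a,(480,400),interpolation=2);B=cv2.resize(b,(320,256),interpolation=2)
cv2.imwrite("pics/place.png",np.hstack([A,np.vstack([B,np.zeros((144,320,3),np.uint8)])]))
E
```

```text
20.425 [ 468.7 -421.5   36. ] [3.140e+00 2.000e-03 1.571e+00]
lid [([283.2, 271.0], 0.64, [470.0, -424.0, 55.0])]
nozzle_knob [([47.5, 61.9], 0.58, [415.0, -335.0, 126.0])]
0.87 [207.5 207.6 356.5 349.5]
0.89 [326.7 313.6 349.1 338.3]
0.71 [224.5 319.3 249.5 340.7]
0.53 [308.3 178.7 321.8 190.5]
[-1.03617281  1.15182959  4.54540868] [ 0.20251375  0.0821349  -0.01652401]
```

View pics/place.png

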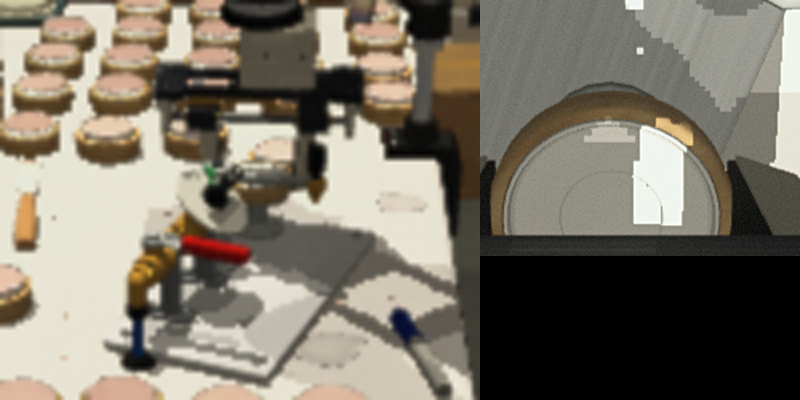

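Run:
```python
from h import *
import json
c=json.load(open("w9.png.json"))["c"];im=cv2.imread("pics/w9.png")
p=onz(c,(282,202),52);print(p,p-[0,30,0]); print("lid edge",onz(c,(282,207),52))
print([int(im[r,282].mean()) for r in range(190,222)])
print([im[r,282].tolist() for r in range(198,210)])
print(get_obs()["contact_force"])
```

```text
[ 469.31448366 -390.00001548   52.        ] [ 469.31448366 -420.00001548   52.        ]
lid edge [ 469.31231611 -392.43256212   52.        ]
[117, 119, 117, 118, 117, 118, 113, 116, 118, 115, 104, 68, 60, 77, 90, 93, 80, 62, 62, 56, 58, 58, 61, 64, 67, 66, 71, 83, 88, 90, 94, 89]
[[112, 123, 120], [110, 117, 120], [101, 107, 106], [66, 69, 70], [57, 62, 61], [74, 79, 78], [89, 92, 90], [91, 97, 92], [73, 84, 85], [46, 65, 77], [46, 63, 77], [39, 59, 71]]
[-1.03617281  1.15182959  4.54540868]
```

Run:
```python
from h import *
import json
im=cv2.imread("pics/w1.png");c=json.load(open("w1.png.json"))["c"]
g=cv2.GaussianBlur(cv2.cvtColor(im,6),(3,3),0)[105:190,345:435]
print(g[40,::3].tolist());print(g[::3,43].tolist())
G=cv2.cvtColor(im,6)
h=cv2.HoughCircles(G[95:200,335:440],cv2.HOUGH_GRADIENT,1,20,param1=80,param2=12,minRadius=20,maxRadius=34)
for q in h[0][:4]:
    uv=q[:2]+[335,95];print(uv,q[2],onz(c,uv,52).round(1),"r mm",np.linalg.norm(onz(c,uv+[q[2],0],52)-onz(c,uv,52)))
print(proj(c,[468.5,-427.5,52]),proj(c,[470,-421,52]))
print(get_obs()["contact_force"])
```

```text
[190, 196, 195, 196, 130, 102, 59, 133, 139, 138, 139, 136, 138, 137, 136, 62, 91, 137, 135, 136, 136, 136, 140, 157, 183, 203, 202, 201, 201, 201]
[167, 165, 176, 179, 179, 128, 136, 141, 140, 140, 138, 137, 139, 126, 120, 138, 134, 136, 81, 136, 161, 161, 170, 203, 204, 202, 205, 202, 203]
[387.5 144.5] 26.8 [ 470.5 -422.6   52. ] r mm 30.38269728605478
[392.14991518 144.71153786] [386.25131093 145.4343648 ]
[-1.03617281  1.15182959  4.54540868]
```

The circle fit of the post head in w1 gives (470.5,-422.6), and the sliver of head visible past the lid agrees. The lid therefore sits about 5 mm too far in -y. I'll lift slightly, shift it and set it down again.

Request:
{"method": "send_rows", "body": {
  "offset": [
    [0,0,-0.03],
    [0.023,0.01,-0.03],
    [0.046,0.01,-0.03],
    [0.046,0.01,-0.012],
    [0.046,0.01,0.0],
    [0.046,0.01,0.0],
    [0.046,0.01,0.0]
  ],
  "delta_rot": [
    [0,0,0],
    [0,0,0],
    [0,0,0],
    [0,0,0],
    [0,0,0],
    [0,0,0],
    [0,0,0]
  ]
}}

```text
time: 21.55
tool_pos: [469.8, -415.8, 36.0]
tcp_rot: [3.14, 0.002, 1.571]
contact_force: [-1.1, 2.6, 4.5]
grip_width: 67.6
finger_force: 30.0
```

```bash
python3 look.py w10.png lid
python3 - <<'E'
from h import *
im=cv2.imread("pics/w10.png");print([int(im[r,282].mean()) for r in range(190,222)]);o=get_obs();print(o["contact_force"])
for r in finder.silhouettes("lid","wrist")[:1]: print(np.round(r["box"],1))
E
```

```text
21.6 [ 469.8 -415.8   36. ] [3.140e+00 2.000e-03 1.571e+00]
lid [([282.5, 271.4], 0.68, [471.0, -418.0, 55.0])]
[115, 116, 115, 124, 119, 117, 116, 117, 118, 115, 124, 114, 114, 115, 111, 111, 92, 62, 59, 57, 60, 67, 59, 65, 66, 66, 74, 81, 88, 91, 89, 91]
[-2.16205239  3.18295144  5.46737184]
[203.4 207.5 358.1 351. ]
```

The lid is down and in contact, so I'll release it.

Request:
{"method": "send_rows", "body": {
  "offset": [
    [0,0,0],
    [0,0,0],
    [0,0,0],
    [0,0,0]
  ],
  "delta_rot": [
    [0,0,0],
    [0,0,0],
    [0,0,0],
    [0,0,0]
  ],
  "grip": 0.95
}}

```text
time: 22.2
tool_pos: [469.8, -416.0, 35.5]
tcp_rot: [3.14, 0.002, 1.571]
contact_force: [0.1, -0.6, -0.8]
grip_width: 87.2
finger_force: 0.0
```

Request:
{"method": "send_rows", "body": {
  "offset": [
    [0,0,-0.05],
    [0,0,-0.2],
    [0,0,-0.5],
    [0,0,-1.0],
    [0,0,-1.0]
  ],
  "delta_rot": [
    [0,0,0],
    [0,0,0],
    [0,0,0],
    [0,0,0],
    [0,0,0]
  ]
}}

```text
time: 22.82
tool_pos: [472.0, -418.2, 163.0]
tcp_rot: [3.132, 0.012, 1.571]
contact_force: [1.0, -0.9, -0.5]
grip_width: 87.6
finger_force: 0.0
```

Request:
{"method": "send_rows", "body": {
  "offset": [
    [0,0,-0.5],
    [0,0,-0.8],
    [0,0,-0.8]
  ],
  "delta_rot": [
    [0,0,0],
    [0,0,0],
    [0,0,0]
  ]
}}

```text
time: 23.2
tool_pos: [470.4, -416.4, 255.8]
tcp_rot: [3.135, 0.008, 1.571]
contact_force: [-0.0, -0.5, -0.9]
grip_width: 87.2
finger_force: 0.0
```

```bash
python3 look.py w11.png lid,post_top,nozzle_knob,nozzle_tip,metering_grip,marker_tip,lever_push,cock_pivot
python3 - <<'E'
from h import *
import json
c=json.load(open("w11.png.json"))["c"];t=np.linspace(0,6.28,80)
def bb(L):
    P=np.array([proj(c,np.array(L)+[35*np.cos(k),35*np.sin(k),h]) for k in t for h in (0,17)]);return np.r_[P.min(0),P.max(0)]
from scipy.optimize import least_squares
for r in finder.silhouettes("lid","wrist")[:2]:
    b=np.array(r["box"]);print(b.round(1),round(r["confidence"],2)); s=least_squares(lambda v:bb(v)-b,[470,-422,52]);print(s.x.round(1),s.fun.round(1))
E
python3 fit.py w1.png,w2.png,w11.png
```

```text
23.25 [ 469.8 -415.7  253.2] [3.138 0.004 1.571]
lid [([278.8, 177.2], 0.87, [469.0, -421.0, 55.0])]
post_top []
nozzle_knob [([210.7, 93.9], 0.94, [415.0, -336.0, 126.0])]
nozzle_tip [([219.2, 93.8], 0.69, [415.0, -336.0, 83.0]), ([311.3, 6.8], 0.52, [498.0, -265.0, 83.0])]
metering_grip [([311.1, 6.0], 0.59, [494.0, -273.0, 126.0])]
marker_tip [([328.2, 62.4], 0.58, [510.0, -312.0, 113.0])]
lever_push []
cock_pivot [([264.3, 280.2], 0.41, [454.0, -516.0, 103.0])]
[245.2 145.  313.  212.3] 0.81
[ 469.4 -422.6   45.6] [ 0.3 -0.3 -0.3  0.3]
[ 4.67583e+02 -4.27975e+02 -3.43000e-01 -2.16100e+00  1.35100e+00
  6.56000e-01  3.50000e-02]
post_top [-0.6, -0.4]
nozzle_tip [0.7, 0.2]
nozzle_knob [1.7, 1.1]
metering_grip [1.8, -2.2]
marker_tip [1.3, 0.1]
lever_push [0.9, -1.8]
cock_pivot [0.2, -0.4]
nozzle_tip [1.5, 0.8]
nozzle_knob [-2.7, -0.4]
metering_grip [1.2, -0.1]
marker_tip [-0.9, 0.1]
lever_push [-0.9, 0.2]
cock_pivot [0.3, 1.4]
nozzle_knob [0.4, -0.5]
nozzle_tip [0.2, -0.3]
metering_grip [-2.2, 2.9]
marker_tip [-0.4, -3.0]
cock_pivot [115.4, -347.4]
post_top [ 467.6 -428.    49.8]
nozzle_tip [ 414.5 -335.9   80.8]
nozzle_knob [ 414.5 -335.9  123.8]
metering_grip [ 492.6 -274.5  123.8]
marker_tip [ 508.4 -310.4  123.7]
cock_pivot [ 548.3 -216.8  100.8]
lever_push [ 486.9 -192.5  100.8]
```

```bash
python3 - <<'E'
import json
D=json.load(open("w1.png.json"));D["d"]["post_top"]=[[387.5,144.5]];json.dump(D,open("w1.png.json","w"))
D=json.load(open("w11.png.json"));D["d"]["cock_pivot"]=[];json.dump(D,open("w11.png.json","w"))
E
python3 fit.py w1.png,w2.png,w11.png | head -20
cat > arm.py <<'E'
from fit import *
q=s.x; o=get_obs()
piv=st(q,(5,88,0))[:2]; kn=np.array([415,-336.])
print("pivot",piv.round(1),"r",np.linalg.norm(kn-piv))
E
python3 arm.py w1.png,w2.png,w11.png
python3 - <<'E'
from h import *
import json
c=json.load(open("w1.png.json"))["c"]
print("pivot px(318,150) z~115:",onz(c,(318,149),115).round(1),onz(c,(318,149),100).round(1))
E
```

```text
[ 4.68607e+02 -4.27164e+02 -3.42000e-01 -1.72000e-01  1.34300e+00
  6.25000e-01  1.50000e-02]
post_top [4.3, 0.2]
nozzle_tip [0.7, 0.1]
nozzle_knob [1.6, 1.1]
metering_grip [0.5, -2.3]
marker_tip [0.8, 0.5]
lever_push [0.6, -1.7]
cock_pivot [-1.5, -0.6]
nozzle_tip [1.9, 0.7]
nozzle_knob [-2.1, -0.4]
metering_grip [0.5, -0.2]
marker_tip [-0.9, 0.5]
lever_push [-0.6, 0.4]
cock_pivot [-0.7, 1.1]
nozzle_knob [1.1, -0.6]
nozzle_tip [0.8, -0.4]
metering_grip [-0.8, 1.1]
marker_tip [-0.1, -3.8]
post_top [ 468.6 -427.2   51.8]
pivot [ 502.8 -345.9] r 88.39125710218889
pivot px(318,150) z~115: [ 502.9 -344.   115. ] [ 500.4 -344.7  100. ]
```

Request:
{"method": "send_rows", "body": {
  "offset": [
    [0.2,-0.12,0],
    [0.45,-0.3,0],
    [0.667,-0.458,0],
    [0.667,-0.458,0],
    [0.667,-0.458,0],
    [0.667,-0.458,0],
    [0.667,-0.458,0],
    [0.667,-0.458,0]
  ],
  "delta_rot": [
    [0,0,0.029],
    [0,0,0.058],
    [0,0,0.087],
    [0,0,0.116],
    [0,0,0.145],
    [0,0,0.174],
    [0,0,0.203],
    [0,0,0.232]
  ],
  "grip": 0.45
}}

```text
time: 24.7
tool_pos: [414.6, -335.4, 251.4]
tcp_rot: [3.139, -0.001, 0.107]
contact_force: [-0.3, -0.2, -0.8]
grip_width: 41.3
finger_force: 0.0
```

```bash
python3 look.py w12.png nozzle_knob,nozzle_tip,metering_grip,marker_tip,lever_push,cock_pivot,lid; python3 -c "
from h import *
for z in (180,96): print(move([415,-336,z],R.from_euler('xyz',[np.pi,0,-.0845])))"
```

```text
24.75 [ 414.6 -335.5  251.4] [ 3.139e+00 -1.000e-03  1.000e-01]
nozzle_knob [([282.8, 192.9], 0.78, [414.0, -336.0, 126.0])]
nozzle_tip [([278.1, 182.0], 0.68, [414.0, -332.0, 83.0])]
metering_grip [([214.4, 86.3], 0.92, [495.0, -273.0, 126.0])]
marker_tip [([263.8, 74.9], 0.7, [509.0, -311.0, 113.0])]
lever_push [([127.2, 87.5], 0.91, [487.0, -195.0, 103.0])]
cock_pivot [([151.4, 9.5], 0.83, [549.0, -215.0, 103.0])]
lid [([368.0, 132.4], 0.68, [468.0, -418.0, 55.0])]
(array([0.0021, 0.0036, 0.5952]), array([ 0.0003, -0.0002,  0.0317]))
(array([0.0014, 0.002 , 1.2952]), array([ 0.0003, -0.0002,  0.0317]))
```

Request:
{"method": "send_rows", "body": {
  "offset": [
    [0.002,0.003,0.3],
    [0.002,0.003,0.7],
    [0.002,0.003,0.9],
    [0.002,0.003,0.9]
  ],
  "delta_rot": [
    [0,0,0.028],
    [0,0,0.0317],
    [0,0,0.0317],
    [0,0,0.0317]
  ]
}}

```text
time: 25.6
tool_pos: [414.2, -335.1, 141.8]
tcp_rot: [-3.141, 0.002, -0.085]
contact_force: [0.5, -0.2, 1.4]
grip_width: 41.3
finger_force: 0.0
```

Request:
{"method": "send_rows", "body": {
  "offset": [
    [0,0,0.15],
    [0,0,0.3],
    [0,0,0.38],
    [0,0,0.38]
  ],
  "delta_rot": [
    [0,0,0],
    [0,0,0],
    [0,0,0],
    [0,0,0]
  ]
}}

```text
time: 26.1
tool_pos: [415.3, -336.3, 98.3]
tcp_rot: [3.139, -0.002, -0.086]
contact_force: [1.0, -0.3, 0.2]
grip_width: 41.0
finger_force: 0.0
```

Request:
{"method": "send_rows", "body": {
  "offset": [
    [0,0,0],
    [0,0,0],
    [0,0,0],
    [0,0,0],
    [0,0,0]
  ],
  "delta_rot": [
    [0,0,0],
    [0,0,0],
    [0,0,0],
    [0,0,0],
    [0,0,0]
  ],
  "grip": 0.1
}}

```text
time: 26.72
tool_pos: [415.3, -336.3, 98.2]
tcp_rot: [3.139, -0.002, -0.086]
contact_force: [-0.8, -0.0, 3.5]
grip_width: 15.8
finger_force: 30.0
```

Request:
{"method": "send_rows", "body": {
  "offset": [
    [0.0091,0.1154,0],
    [0.0361,0.2279,0],
    [0.0804,0.3348,0],
    [0.1408,0.4335,0],
    [0.216,0.5215,0],
    [0.304,0.5967,0],
    [0.4027,0.6571,0],
    [0.5096,0.7014,0]
  ],
  "delta_rot": [
    [0,0,-0.025],
    [0,0,-0.05],
    [0,0,-0.075],
    [0,0,-0.1],
    [0,0,-0.125],
    [0,0,-0.15],
    [0,0,-0.175],
    [0,0,-0.2]
  ]
}}

```text
time: 27.72
tool_pos: [468.0, -426.2, 98.2]
tcp_rot: [3.141, 0.003, 1.175]
contact_force: [-3.4, -0.2, 2.8]
grip_width: 15.7
finger_force: 30.0
```

Request:
{"method": "send_rows", "body": {
  "offset": [
    [0,0,0],
    [0,0,0],
    [0,0,0]
  ],
  "delta_rot": [
    [0,0,0],
    [0,0,0],
    [0,0,0]
  ]
}}

```text
time: 28.1
tool_pos: [468.0, -426.2, 98.3]
tcp_rot: [3.139, 0.003, 1.167]
contact_force: [-2.4, -4.5, 2.1]
grip_width: 15.9
finger_force: 30.0
```

```bash
python3 look.py w13.png lid,metering_grip,marker_tip
python3 - <<'E'
from h import *
for n in ("top","side"):
    c,_=shot(n)
    for t in ("nozzle_tip","nozzle_knob","lid","metering_grip"): print(n,t,[(np.round(r["uv"],1).tolist(),round(r["confidence"],2)) for r in finder.pinpoint(t,n)][:5])
    print(proj(c,[469.5,-422,52]),proj(c,[469.5,-422,126]))
E
```

```text
28.15 [ 468.  -426.2   98.3] [3.139e+00 3.000e-03 1.167e+00]
lid [([279.2, 213.1], 0.56, [470.0, -419.0, 55.0])]
metering_grip []
marker_tip []
top nozzle_tip []
top nozzle_knob []
top lid [([182.0, 258.2], 0.63), ([171.2, 190.3], 0.51)]
top metering_grip [([331.9, 226.4], 0.53)]
[373.15524643 239.48132425] [378.31967773 237.62463299]
side nozzle_tip [([314.9, 178.5], 0.48)]
side nozzle_knob [([311.5, 170.8], 0.5), ([312.5, 177.5], 0.31)]
side lid [([315.7, 188.9], 0.64), ([337.3, 329.8], 0.61), ([235.8, 332.7], 0.56)]
side metering_grip [([305.7, 187.2], 0.51)]
[313.4793181  187.97382778] [313.89344575 169.74269724]
```

Request:
{"method": "send_rows", "body": {
  "offset": [
    [0,0,0],
    [0,0,0],
    [0,0,0]
  ],
  "delta_rot": [
    [0,0,0],
    [0,0,0],
    [0,0,0]
  ],
  "grip": 0.4
}}

```text
time: 29.18
tool_pos: [468.8, -424.7, 97.8]
tcp_rot: [3.14, 0.001, 1.17]
contact_force: [-0.7, -0.1, -0.4]
grip_width: 36.0
finger_force: 0.0
```

Request:
{"method": "send_rows", "body": {
  "offset": [
    [0,0,-0.1],
    [0,0,-0.3],
    [0,0,-0.65],
    [0,0,-1.0],
    [0,0,-1.0]
  ],
  "delta_rot": [
    [0,0,0],
    [0,0,0],
    [0,0,0],
    [0,0,0],
    [0,0,0]
  ]
}}

```text
time: 29.8
tool_pos: [470.0, -426.3, 223.2]
tcp_rot: [3.132, 0.005, 1.17]
contact_force: [0.7, 0.2, -0.4]
grip_width: 36.6
finger_force: 0.0
```

```bash
python3 look.py w14.png nozzle_knob,nozzle_tip,lid,metering_grip,marker_tip,cock_pivot
python3 - <<'E'
from h import *
import json
c=json.load(open("w14.png.json"))["c"]
for t in ("lid","nozzle_tip"):
    for r in finder.boxes_of(t,"wrist")[:1]: print(t,np.round(r["box"],1))
print("if over: knob px",proj(c,[469.5,-422,126]),proj(c,[469.5,-422,83]),proj(c,[469.5,-422,69]))
E
```

```text
29.85 [ 469.2 -425.5  220.5] [3.136e+00 3.000e-03 1.170e+00]
nozzle_knob [([275.7, 199.8], 0.86, [467.0, -424.0, 126.0])]
nozzle_tip [([277.9, 188.0], 0.6, [468.0, -426.0, 83.0])]
lid [([276.3, 174.3], 0.92, [469.0, -419.0, 55.0])]
metering_grip []
marker_tip [([265.7, 31.2], 0.75, [509.0, -309.0, 113.0])]
cock_pivot []
lid [241.2 139.7 313.  209.8]
nozzle_tip [259.3  66.  299.  219.5]
if over: knob px [277.3529949  196.15576343] [277.42682508 183.5372273 ] [277.44702497 180.08480371]
```

```bash
cat > met.py <<'E'
from h import *
import sys
yaw=-.342;Rs=R.from_euler('z',yaw)
G=np.array([493.5,-274,126.]);stem=np.array([-np.sin(np.radians(35)),0,np.cos(np.radians(35))])
def tool(a):
    z=-stem;x=np.array([0,1.,0]);y=np.cross(z,x);return Rs*R.from_matrix(np.c_[x,y,z])*R.from_euler('z',-a)
def tcp(d,G=G): return G+Rs.apply(-stem)*d
if __name__=="__main__":
    o=get_obs();print(o["time"],o["tool_pos"].round(1))
    for d,a in [(-60,0),(-40,0),(30,0)]: print(d,tcp(d).round(1),*move(tcp(d),tool(a)))
E
python3 met.py
```

```text
30.25 [ 468.4 -424.8  217.3]
-60 [ 461.1 -262.5  175.1] [ 1.2221 -0.5841  0.3499] [-0.0971  0.003  -0.009 ]
-40 [ 471.9 -266.3  158.8] [ 1.2279 -0.4888  0.4865] [-0.0971  0.003  -0.009 ]
30 [ 509.7 -279.8  101.4] [ 1.2478 -0.1551  0.9646] [-0.0971  0.003  -0.009 ]
```

Request:
{"method": "send_rows", "body": {
  "offset": [
    [0.3,-0.15,-0.1],
    [0.6,-0.3,-0.1],
    [0.9,-0.45,-0.1],
    [0.9,-0.45,-0.1]
  ],
  "delta_rot": [
    [0,0,0],
    [0,0,0],
    [0,0,0],
    [0,0,0]
  ],
  "grip": 0.33
}}

```text
time: 30.75
tool_pos: [461.0, -302.1, 230.2]
tcp_rot: [3.14, 0.001, 1.173]
contact_force: [-0.8, 0.2, -0.1]
grip_width: 30.7
finger_force: 0.0
```

Request:
{"method": "send_rows", "body": {
  "offset": [
    [0.1,-0.04,0.1],
    [0.2,-0.08,0.2],
    [0.32,-0.134,0.3],
    [0.32,-0.134,0.45],
    [0.32,-0.134,0.45],
    [0.32,-0.134,0.45]
  ],
  "delta_rot": [
    [-0.028,0,0],
    [-0.056,0.001,-0.003],
    [-0.084,0.002,-0.006],
    [-0.0971,0.003,-0.009],
    [-0.0971,0.003,-0.009],
    [-0.0971,0.003,-0.009]
  ]
}}

```text
time: 31.5
tool_pos: [460.9, -263.7, 175.5]
tcp_rot: [2.53, 0.001, 1.228]
contact_force: [0.1, 0.2, 0.9]
grip_width: 30.4
finger_force: 0.0
```

```bash
python3 met.py; python3 look.py w15.png metering_grip,marker_tip,lever_push,cock_pivot,nozzle_knob; python3 fit.py w1.png,w2.png,w11.png,w12.png,w15.png | grep -v "\[.*,"
python3 -c "
import cv2
a=cv2.imread('pics/w15.png')[30:290,130:430];cv2.imwrite('pics/w15c.png',cv2.resize(a,None,fx=2.2,fy=2.2,interpolation=2))"
```

```text
31.5 [ 460.9 -263.7  175.5]
-60 [ 461.1 -262.5  175.1] [ 0.0106 -0.0033  0.0009] [ 0.0001  0.0002 -0.0001]
-40 [ 471.9 -266.3  158.8] [ 0.0107 -0.0034  0.1675] [ 0.0001  0.0002 -0.0001]
30 [ 509.7 -279.8  101.4] [ 0.0113 -0.0038  0.7509] [ 0.0001  0.0002 -0.0001]
31.55 [ 461.3 -263.9  175.9] [2.529e+00 1.000e-03 1.228e+00]
metering_grip [([278.8, 214.0], 0.82, [492.0, -273.0, 126.0])]
marker_tip [([303.9, 243.0], 0.61, [512.0, -316.0, 113.0])]
lever_push [([221.2, 102.4], 0.7, [490.0, -194.0, 103.0])]
cock_pivot [([299.3, 101.8], 0.7, [549.0, -215.0, 103.0])]
nozzle_knob []
[ 4.67913e+02 -4.26740e+02 -3.47000e-01 -9.95000e-01  1.33700e+00
  6.08000e-01 -3.00000e-03]
post_top [ 467.9 -426.7   51. ]
nozzle_tip [ 415.1 -335.7   82. ]
nozzle_knob [ 415.1 -335.7  125. ]
metering_grip [ 493.6 -273.3  125. ]
marker_tip [ 507.7 -309.9  124.1]
cock_pivot [ 549.4 -215.9  102. ]
lever_push [ 487.3 -193.6  102. ]
```

I've used all ten pictures, so I'll measure the marker angle numerically from its green pixels, and the pivot from the bar's dark and white pixels.

```bash
cat > mark.py <<'E'
from met import *
import json
def plane(c,uv,off):
    o,d=ray(c,uv);n=Rs.apply(stem);P=G+n*off;return Rs.inv().apply(o+d*((P-o)@n)/(d@n)-G)
x0=np.array([0,-1.,0]);y0=np.cross(stem,x0)
for f in sys.argv[1:]:
    c=json.load(open(f+".json"))["c"];im=cv2.imread("pics/"+f);h=cv2.cvtColor(im,cv2.COLOR_BGR2HSV)
    m=((h[...,0]>45)&(h[...,0]<90)&(h[...,1]>110)&(h[...,2]>40)).astype(np.uint8)
    g=proj(c,G).astype(int);k=np.zeros_like(m);cv2.circle(k,tuple(int(v) for v in g),110,1,-1);m*=k
    n,l,s,ce=cv2.connectedComponentsWithStats(m)
    for i in range(1,n):
        if s[i,4]<12: continue
        p=plane(c,ce[i],-17);print(f,"green",ce[i].round(1),s[i,4],"r %.1f ang %.3f"%(np.hypot(p@x0,p@y0),np.arctan2(p@y0,p@x0)))
E
python3 mark.py w1.png w2.png w11.png w12.png w15.png
python3 - <<'E'
from mark import *
# rectify handle top plane (off=+11) and scale plane for w12,w15: sample black bar mask orientation
for f in ("w1.png","w2.png","w12.png","w15.png"):
    c=json.load(open(f+".json"))["c"];im=cv2.imread("pics/"+f)
    N=81;M=np.zeros((N,N,2),np.float32)
    for i in range(N):
        for j in range(N):
            a,b=(j-40),(40-i)
            M[i,j]=proj(c,G+Rs.apply(stem*11+x0*a+y0*b))
    w=cv2.remap(im,M,None,1);g=w.max(2);m=(g<45).astype(np.uint8)
    n,l,s,ce=cv2.connectedComponentsWithStats(m);i=1+np.argmax(s[1:,4]);pts=np.argwhere(l==i)[:,::-1].astype(np.float32)
    print(f,cv2.minAreaRect(pts),s[i,4])
    cv2.imwrite("pics/r_"+f,w)
E
```

```text
w1.png green [280.5 158. ] 102 r 32.5 ang 0.614
w2.png green [394.5 159.5] 96 r 31.5 ang 0.609
w11.png green [326.9  54.5] 185 r 31.5 ang 0.600
w12.png green [258.8  74.6] 175 r 31.9 ang 0.603
w15.png green [303.5 239.2] 151 r 30.4 ang 0.586
w1.png ((39.5, 23.0), (40.0, 47.0), 90.0) 1424
w2.png ((33.15000534057617, 23.94999885559082), (44.27188491821289, 46.48548126220703), 71.56504821777344) 1464
w12.png ((40.5, 27.5), (49.0, 33.0), 0.0) 1028
w15.png ((36.5, 41.0), (51.0, 20.0), 0.0) 464
```

```bash
sed -i 's/^G=.*;stem/G=np.array([493.8,-273.1,125.5]);stem/;s/;stem=np/\nstem=np/' met.py; sed -n 1,8p met.py; python3 met.py; python3 mark.py w1.png w2.png w11.png w12.png w15.png
```

```text
from h import *
import sys
yaw=-.342;Rs=R.from_euler('z',yaw)
G=np.array([493.8,-273.1,125.5])
stem=np.array([-np.sin(np.radians(35)),0,np.cos(np.radians(35))])
def tool(a):
    z=-stem;x=np.array([0,1.,0]);y=np.cross(z,x);return Rs*R.from_matrix(np.c_[x,y,z])*R.from_euler('z',-a)
def tcp(d,G=G): return G+Rs.apply(-stem)*d
31.8 [ 461.6 -263.2  176.1]
-60 [ 461.4 -261.6  174.6] [ 0.0125 -0.0118  0.0062] [0.0003 0.0001 0.0002]
-40 [ 472.2 -265.4  158.3] [ 0.0126 -0.0121  0.1729] [0.0003 0.0001 0.0002]
30 [ 510.  -278.9  100.9] [ 0.0129 -0.0132  0.7562] [0.0003 0.0001 0.0002]
w1.png green [280.5 158. ] 102 r 33.3 ang 0.595
w2.png green [394.5 159.5] 96 r 32.4 ang 0.587
w11.png green [326.9  54.5] 185 r 32.2 ang 0.586
w12.png green [258.8  74.6] 175 r 32.7 ang 0.588
w15.png green [303.5 239.2] 151 r 31.6 ang 0.575
```

Request:
{"method": "send_rows", "body": {
  "offset": [
    [0.013,-0.012,0.2],
    [0.013,-0.012,0.4],
    [0.013,-0.012,0.6],
    [0.013,-0.012,0.72],
    [0.013,-0.012,0.72],
    [0.013,-0.012,0.72]
  ],
  "delta_rot": [
    [0,0,0],
    [0,0,0],
    [0,0,0],
    [0,0,0],
    [0,0,0],
    [0,0,0]
  ]
}}

```text
time: 32.55
tool_pos: [507.4, -277.7, 104.7]
tcp_rot: [2.529, 0.001, 1.229]
contact_force: [-0.8, 0.3, -0.3]
grip_width: 30.5
finger_force: 0.0
```

Request:
{"method": "send_rows", "body": {
  "offset": [
    [0,0,0],
    [0,0,0],
    [0,0,0],
    [0,0,0]
  ],
  "delta_rot": [
    [0,0,0],
    [0,0,0],
    [0,0,0],
    [0,0,0]
  ],
  "grip": 0.05
}}

```text
time: 33.05
tool_pos: [507.1, -277.8, 104.5]
tcp_rot: [2.529, 0.001, 1.229]
contact_force: [-6.1, 0.8, 4.7]
grip_width: 10.9
finger_force: 30.0
```

Run:
```python
from met import *
o=get_obs();R0=R.from_euler('xyz',o["tcp_rot"]);print(o["time"],o["tool_pos"].round(1),o["contact_force"].round(1),o["moment"].round(2),o["grip_width"],o["finger_force"])
print("tool rel G in station stem frame (x0,y0,z):",Rs.inv().apply(o["tool_pos"]-G)@np.array([0,-1,0]),Rs.inv().apply(o["tool_pos"]-G)@np.cross(stem,[0,-1,0]),Rs.inv().apply(o["tool_pos"]-G)@stem,(tool(0).inv()*R0).as_rotvec())
```

```text
33.05 [ 507.1 -277.8  104.5] [-6.1  0.8  4.7] [0.1  0.64 0.06] 10.877922417525209 29.98028665781021
tool rel G in station stem frame (x0,y0,z): -0.05911606868439919 -0.5455253180753733 -25.30025035606199 [-0.00156358 -0.00073048 -0.00081329]
```

Request:
{"method": "send_rows", "body": {
  "offset": [
    [0,0,0],
    [0,0,0],
    [0,0,0],
    [0,0,0],
    [0,0,0],
    [0,0,0],
    [0,0,0]
  ],
  "delta_rot": [
    [0,0,-0.018],
    [0,0,-0.036],
    [0,0,-0.054],
    [0,0,-0.072],
    [0,0,-0.0931],
    [0,0,-0.0931],
    [0,0,-0.0931]
  ]
}}

```text
time: 33.92
tool_pos: [506.9, -277.7, 104.3]
tcp_rot: [2.613, 0.324, 1.726]
contact_force: [-7.2, 0.9, 5.8]
grip_width: 10.6
finger_force: 30.0
```

Run:
```python
from met import *
o=get_obs();R0=R.from_euler('xyz',o["tcp_rot"]);print(o["time"],o["tool_pos"].round(1),o["contact_force"].round(1),o["moment"].round(2),o["grip_width"],o["finger_force"])
print((tool(0).inv()*R0).as_rotvec(),o["joint_positions"].round(2))
```

```text
33.925 [ 506.9 -277.7  104.3] [-7.2  0.9  5.8] [ 0.02  0.73 -0.02] 10.581979474769227 29.981906712055206
[-0.00095764 -0.00118557 -0.58579051] [-0.78  0.33  2.1   1.05  0.28 -1.98]
```

Request:
{"method": "send_rows", "body": {
  "offset": [
    [0,0,0],
    [0,0,0],
    [0,0,0],
    [0,0,-0.08],
    [0,0,-0.2],
    [0,0,-0.25]
  ],
  "delta_rot": [
    [0,0,0],
    [0,0,0],
    [0,0,0],
    [0,0,0],
    [0,0,0],
    [0,0,0]
  ],
  "grip": 0.33
}}

```text
time: 34.67
tool_pos: [491.1, -272.0, 129.3]
tcp_rot: [2.612, 0.324, 1.726]
contact_force: [-0.2, 0.6, -0.6]
grip_width: 30.1
finger_force: 0.0
```

Request:
{"method": "send_rows", "body": {
  "offset": [
    [0,0,-0.2],
    [0,0,-0.4],
    [0,0,-0.5],
    [0,0,-0.6],
    [0,0,-0.6]
  ],
  "delta_rot": [
    [0,0,0.024],
    [0,0,0.048],
    [0,0,0.07],
    [0,0,0.093],
    [0,0,0.093]
  ]
}}

```text
time: 35.3
tool_pos: [452.3, -258.3, 188.4]
tcp_rot: [2.528, 0.002, 1.23]
contact_force: [-0.3, -0.4, 0.6]
grip_width: 30.4
finger_force: 0.0
```

```bash
python3 look.py w16.png metering_grip,marker_tip,lever_push,cock_pivot; python3 mark.py w16.png
python3 - <<'E'
from mark import *
f="w16.png";c=json.load(open(f+".json"))["c"];im=cv2.imread("pics/"+f)
N=121
M=np.array([[proj(c,G+Rs.apply(stem*11+x0*((j-60)*.75)+y0*((60-i)*.75))) for j in range(N)] for i in range(N)],np.float32)
w=cv2.remap(im,M,None,1);g=w.max(2)
for i in range(0,N,5): print("".join("#" if v<45 else "+" if v<90 else "." if v<150 else " " for v in g[i,::2]))
for r in finder.silhouettes("metering_grip","wrist")[:1]: print(np.round(r["box"]),r["confidence"])
m=(g<45).astype(np.uint8);n,l,s,ce=cv2.connectedComponentsWithStats(m);i=1+np.argmax(s[1:,4]);print(cv2.minAreaRect(np.argwhere(l==i)[:,::-1].astype(np.float32)))
E
```

```text
35.35 [ 452.3 -258.2  187.9] [2.529 0.003 1.232]
metering_grip [([279.8, 207.4], 0.87, [493.0, -271.0, 126.0])]
marker_tip [([351.4, 106.2], 0.66, [592.0, -232.0, 113.0]), ([308.1, 239.6], 0.64, [516.0, -320.0, 113.0])]
lever_push [([220.4, 107.3], 0.66, [485.0, -194.0, 103.0])]
cock_pivot [([299.0, 106.7], 0.67, [548.0, -217.0, 103.0])]
w16.png green [305.8 237.2] 70 r 35.0 ang 0.595
                                                    +++++++++
                                                   ++++++++++
                                                  +++++++++++
                                                 ++++++++++++
                                                ++++++++#####
                            .  .                 +###########
                                                            .
                                          ..             ++..
                                    ..+###+..     ++.    .##+
                                 +##+#+#.        +++++.      
 .                  .##+++++#####+##+   .##+    ++++++++++.  
                   ##++++#####
[... 265 characters left out ...]
+++++++++.    
+             .#######................      ++++++++++.      
+            ........................     .++++++++++        
.             .....................     .++++++++++          
..    .    ..  ................      .+++++++++++############
.. ..............      ...       .++.....+++++++++++++++++###
.........................+++++++.++..++..........++++++++++++
.........................+++++++..+.......++++....+++++++++++
  ......................   ....     ...............++++++++++
. ..........................           .........    +++++++++
[256. 176. 306. 243.] 0.63
((55.600006103515625, 58.70000457763672), (27.72724151611328, 66.63482666015625), 63.43495178222656)
```

```bash
cat > lines.py <<'E'
from mark import *
for f in sys.argv[1:]:
    c=json.load(open(f+".json"))["c"];im=cv2.imread("pics/"+f);N=141;sc=.5
    M=np.array([[proj(c,G+Rs.apply(stem*11+x0*((j-70)*sc)+y0*((70-i)*sc))) for j in range(N)] for i in range(N)],np.float32)
    w=cv2.cvtColor(cv2.remap(im,M,None,cv2.INTER_CUBIC),6)
    L=cv2.createLineSegmentDetector().detect(w)[0][:,0]
    for l in L:
        d=np.hypot(l[2]-l[0],l[3]-l[1])*sc
        m=np.array([(l[0]+l[2])/2-70,70-(l[1]+l[3])/2])*sc
        if d>12 and np.hypot(*m)<26: print(f,"len %.0f mid %s ang %.3f"%(d,m.round(1),(np.arctan2(-(l[3]-l[1]),l[2]-l[0])+np.pi/2)%np.pi-np.pi/2))
E
python3 lines.py w15.png w16.png
```

```text
w15.png green [303.5 239.2] 151 r 31.6 ang 0.575
w16.png green [305.8 237.2] 70 r 35.0 ang 0.595
w15.png len 21 mid [13.1  4.8] ang 0.008
w15.png len 16 mid [16.3  0.9] ang 0.003
w15.png len 17 mid [16.2 -1.7] ang 0.022
w15.png len 20 mid [12.8 -5.8] ang 0.026
w15.png len 18 mid [ 19.4 -13.9] ang 1.124
w16.png len 15 mid [14.1  7.2] ang 0.603
w16.png len 21 mid [12.2  1.8] ang 0.613
w16.png len 20 mid [14.4 10.6] ang 0.572
w16.png len 17 mid [22.1 -8.5] ang 1.296
```

```bash
cat > ck.py <<'E'
from h import *
Rs=R.from_euler('z',-.343);PV=np.array([549,-216,0.])
def fp(phi,off,r=60,z=73):  # finger centre for lever angle phi, trailing offset
    a=np.pi-phi; d=np.array([np.cos(a),np.sin(a),0]); t=np.array([-np.sin(a),np.cos(a),0])  # t: CCW dir = trailing
    return PV+Rs.apply(r*d+off*t)+[0,0,z]
def rt(phi): return R.from_euler('xyz',[np.pi,0,np.pi/2-.343-phi])
if __name__=="__main__":
    print(get_obs()["time"],get_obs()["tool_pos"].round(1))
    for z in (175,73): print(z,fp(0,23,z=z).round(1),*move(fp(0,23,z=z),rt(0)))
E
python3 ck.py
```

```text
35.6 [ 452.2 -257.9  187.1]
175 [ 484.8 -217.5  175. ] [0.4084 0.0596 0.1646] [0.0973 0.     0.0005]
73 [ 484.8 -217.5   73. ] [ 0.4094 -0.4284  0.8606] [0.0973 0.     0.0005]
```

Request:
{"method": "send_rows", "body": {
  "offset": [
    [0.1,0.015,-0.05],
    [0.2,0.03,0.0],
    [0.3,0.045,0.1],
    [0.41,0.06,0.165],
    [0.41,0.06,0.165],
    [0.41,0.06,0.165]
  ],
  "delta_rot": [
    [0.026,0,0],
    [0.052,0,0],
    [0.078,0,0],
    [0.0973,0,0],
    [0.0973,0,0],
    [0.0973,0,0]
  ],
  "grip": 0.0
}}

```text
time: 36.35
tool_pos: [484.5, -217.2, 174.7]
tcp_rot: [3.141, 0.0, 1.231]
contact_force: [-1.2, 0.2, -0.3]
grip_width: 0.2
finger_force: 0.0
```

```bash
python3 ck.py; python3 look.py w17.png cock_pivot,lever_push,metering_grip,marker_tip; python3 mark.py w17.png; python3 lines.py w17.png; python3 -c "
from h import *
print(get_obs()['grip_width'])"
```

```text
36.35 [ 484.5 -217.2  174.7]
175 [ 484.8 -217.5  175. ] [-0.0017  0.0031 -0.0023] [0.0001 0.0001 0.0004]
73 [ 484.8 -217.5   73. ] [-0.0014  0.0027  0.8477] [0.0001 0.0001 0.0004]
36.4 [ 484.1 -217.3  175.3] [3.14e+00 1.00e-03 1.23e+00]
cock_pivot [([368.0, 176.1], 0.93, [550.0, -213.0, 103.0])]
lever_push [([271.9, 180.3], 0.85, [486.0, -194.0, 103.0])]
metering_grip []
marker_tip []
w17.png len 34 mid [ -8.1 -24.5] ang 0.000
w17.png len 27 mid [-22.1  -4.1] ang -1.304
w17.png len 39 mid [ -6.9 -20.2] ang 0.034
w17.png len 53 mid [  8.4 -16.4] ang 0.048
0.3869425646579889
```

Request:
{"method": "send_rows", "body": {
  "offset": [
    [0,0.002,0.25],
    [0,0.002,0.5],
    [0,0.002,0.7],
    [0,0.002,0.82],
    [0,0.002,0.82]
  ],
  "delta_rot": [
    [0,0,0],
    [0,0,0],
    [0,0,0],
    [0,0,0],
    [0,0,0]
  ]
}}

```text
time: 37.22
tool_pos: [484.6, -217.6, 76.9]
tcp_rot: [-3.141, 0.001, 1.229]
contact_force: [1.2, -0.1, 0.1]
grip_width: 0.8
finger_force: 0.0
```

Run:
```python
from ck import *
o=get_obs();print(o["tool_pos"].round(1),o["contact_force"].round(1))
z=o["tool_pos"][2]
for p in [0]+list(np.linspace(.14,1.54,11)): d,r=move(fp(p,16,z=z),rt(p));print(round(p,3),d.tolist(),r.tolist())
```

```text
[ 484.6 -217.6   76.9] [ 1.2 -0.1  0.1]
0 [0.0597, 0.0006, -0.0] [-0.0, 0.0001, 0.0002]
0.14 [0.1308, -0.013, -0.0001] [-0.0, 0.0001, 0.0225]
0.28 [0.2031, -0.0166, -0.0001] [-0.0, 0.0001, 0.0448]
0.42 [0.2752, -0.01, -0.0002] [0.0, 0.0001, 0.0671]
0.56 [0.3457, 0.0065, -0.0002] [0.0, 0.0001, 0.0894]
0.7 [0.4131, 0.0328, -0.0003] [0.0, 0.0001, 0.1116]
0.84 [0.4763, 0.0682, -0.0003] [0.0, 0.0001, 0.1339]
0.98 [0.5339, 0.112, -0.0004] [0.0, 0.0001, 0.1562]
1.12 [0.5848, 0.1635, -0.0004] [0.0, 0.0001, 0.1785]
1.26 [0.628, 0.2215, -0.0005] [0.0, 0.0001, 0.2008]
1.4 [0.6627, 0.2851, -0.0005] [0.0001, 0.0001, 0.223]
1.54 [0.6882, 0.3528, -0.0005] [0.0001, 0.0001, 0.2453]
```

Request:
{"method": "send_rows", "body": {
  "offset": [
    [0.06,0.0,0],
    [0.131,-0.013,0],
    [0.203,-0.017,0],
    [0.275,-0.01,0],
    [0.346,0.006,0],
    [0.413,0.033,0],
    [0.476,0.068,0],
    [0.534,0.112,0]
  ],
  "delta_rot": [
    [0,0,0],
    [0,0,0.0225],
    [0,0,0.0448],
    [0,0,0.0671],
    [0,0,0.0894],
    [0,0,0.1116],
    [0,0,0.1339],
    [0,0,0.1562]
  ]
}}

```text
time: 38.22
tool_pos: [519.5, -161.9, 78.2]
tcp_rot: [3.139, -0.0, 0.244]
contact_force: [-3.1, -3.4, 0.1]
grip_width: 0.6
finger_force: 1.6
```

```bash
python3 - <<'E'
from ck import *
o=get_obs();print(o["time"],o["tool_pos"].round(1),o["contact_force"].round(1))
z=o["tool_pos"][2]
for p in list(np.linspace(.98,1.54,5)): d,r=move(fp(p,16,z=z),rt(p));print(round(p,3),d.tolist(),r.tolist())
E
python3 look.py w18.png cock_pivot,lever_push
```

```text
38.225 [ 519.5 -161.9   78.2] [-3.1 -3.4  0.1]
0.98 [-0.0053, -0.0029, -0.0] [0.0004, -0.0, -0.0006]
1.12 [0.0657, -0.0169, -0.0] [0.0004, -0.0001, 0.0216]
1.26 [0.138, -0.0208, -0.0] [0.0004, -0.0001, 0.0439]
1.4 [0.2101, -0.0147, 0.0] [0.0004, -0.0001, 0.0662]
1.54 [0.2806, 0.0015, 0.0001] [0.0004, -0.0002, 0.0885]
38.275 [ 520.4 -161.5   78.2] [ 3.139e+00 -1.000e-03  2.390e-01]
cock_pivot [([411.4, 241.8], 0.96, [548.0, -215.0, 103.0])]
lever_push [([266.6, 236.0], 0.93, [535.0, -151.0, 103.0])]
```

Request:
{"method": "send_rows", "body": {
  "offset": [
    [0.066,-0.017,0],
    [0.138,-0.021,0],
    [0.21,-0.015,0],
    [0.28,0.0,0],
    [0.28,0.0,0],
    [0.28,0.0,0]
  ],
  "delta_rot": [
    [0,0,0.0216],
    [0,0,0.0439],
    [0,0,0.0662],
    [0,0,0.0885],
    [0,0,0.0885],
    [0,0,0.0885]
  ]
}}

```text
time: 39.12
tool_pos: [551.9, -153.5, 77.4]
tcp_rot: [3.141, -0.002, -0.304]
contact_force: [-0.2, 0.3, 0.3]
grip_width: 0.4
finger_force: 0.0
```

```bash
python3 look.py w19.png cock_pivot,lever_push; python3 -c "
from h import *
o=get_obs();print(o['contact_force'].round(1))
import json
d=json.load(open('w19.png.json'))
c=d['c'];p=onz(c,d['d']['cock_pivot'][0],103);l=onz(c,d['d']['lever_push'][0],103);v=l-p
print(np.hypot(*v[:2]),2.799-np.arctan2(v[1],v[0]))"
```

```text
39.175 [ 551.9 -153.5   77.4] [ 3.141e+00 -2.000e-03 -3.050e-01]
cock_pivot [([416.2, 238.6], 0.84, [550.0, -216.0, 103.0])]
lever_push [([270.9, 239.1], 0.64, [569.0, -153.0, 103.0])]
[ 0.  -0.6 -0.2]
65.75736214644124 1.5298004084634274
```

Request:
{"method": "send_rows", "body": {
  "offset": [
    [0.015,0,0],
    [0.03,0,0],
    [0.03,0,0]
  ],
  "delta_rot": [
    [0,0,0.004],
    [0,0,0.006],
    [0,0,0.006]
  ]
}}

```text
time: 39.65
tool_pos: [552.8, -153.4, 77.0]
tcp_rot: [3.141, 0.005, -0.346]
contact_force: [-9.0, 4.3, 7.2]
grip_width: 0.2
finger_force: 5.0
```

The lever is against its stop. I'll back off and rise clear.

Request:
{"method": "send_rows", "body": {
  "offset": [
    [-0.06,0,0],
    [-0.15,0,0],
    [-0.15,0,-0.3],
    [-0.15,0,-0.7],
    [-0.15,0,-1.0],
    [-0.15,0,-1.0]
  ],
  "delta_rot": [
    [0,0,0],
    [0,0,0],
    [0,0,0],
    [0,0,0],
    [0,0,0],
    [0,0,0]
  ]
}}

```text
time: 40.4
tool_pos: [539.6, -149.0, 200.3]
tcp_rot: [3.14, -0.008, -0.346]
contact_force: [0.7, 0.4, 0.0]
grip_width: 0.4
finger_force: 0.0
```

Request:
{"method": "send_rows", "body": {
  "offset": [
    [-0.2,0.2,-0.3],
    [-0.4,0.4,-0.6],
    [-0.4,0.6,-0.6],
    [-0.4,0.6,-0.6]
  ],
  "delta_rot": [
    [0,0,0],
    [0,0,0],
    [0,0,0],
    [0,0,0]
  ]
}}

```text
time: 40.9
tool_pos: [467.8, -200.6, 268.4]
tcp_rot: [3.141, -0.0, -0.348]
contact_force: [-0.1, 1.2, -0.6]
grip_width: 0.6
finger_force: 0.0
```

```bash
python3 look.py w20.png cock_pivot,lever_push,metering_grip,marker_tip,nozzle_knob,nozzle_tip,lid; python3 mark.py w20.png; python3 lines.py w20.png; python3 -c "
from h import *
import json
d=json.load(open('w20.png.json'))
c=d['c'];p=onz(c,d['d']['cock_pivot'][0],103);l=onz(c,d['d']['lever_push'][0],103);v=l-p
print(np.hypot(*v[:2]),2.799-np.arctan2(v[1],v[0]))"
```

```text
40.95 [ 468.1 -199.7  268.1] [ 3.141e+00  1.000e-03 -3.470e-01]
cock_pivot [([267.6, 92.9], 0.95, [549.0, -216.0, 103.0])]
lever_push [([195.0, 93.2], 0.74, [571.0, -155.0, 103.0])]
metering_grip [([351.9, 131.1], 0.71, [494.0, -274.0, 126.0])]
marker_tip [([387.8, 102.4], 0.56, [505.0, -313.0, 113.0])]
nozzle_knob [([533.5, 96.9], 0.79, [469.0, -427.0, 126.0]), ([478.2, 96.2], 0.33, [485.0, -383.0, 126.0])]
nozzle_tip [([504.4, 95.0], 0.95, [471.0, -427.0, 83.0]), ([191.8, 91.5], 0.21, [576.0, -148.0, 83.0])]
lid [([532.3, 100.2], 0.7, [450.0, -469.0, 55.0])]
w20.png green [382.6 102.7] 133 r 32.3 ang 0.578
w20.png green [382.6 102.7] 133 r 32.3 ang 0.578
w20.png len 15 mid [13.9  6.5] ang 0.601
w20.png len 15 mid [12.5  9.1] ang 0.602
w20.png len 14 mid [ 8.2 -0.2] ang 0.578
65.40470226431849 1.5733182441429223
```

```bash
python3 -c "
from plant import ticket
print(ticket.close_job())"
```

```text
the job is handed in; nothing more can be done
None
```

I handed the job in at about 41 s of the 72 s; no verdict came back, but by my last measurements the lid is on the post (centred within about 5 mm), the nozzle is about 6 mm off the lid's centre, the metering pointer is within about 0.02 rad of the green marker, the cock is open at its stop (about 1.57 rad), and I saw no sign of touching the black cap or the tins.

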